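Load a die tray on the sloped indexing carrier and slide it under the inspection camera

ROBOT

A 7-joint arm with a two-finger parallel gripper is mounted at the origin on a cart in front of the work surface, level with it; the furniture and walls round the work are solid. World frame = base frame: x ahead of the robot, y to its left, z up, the work surface at z = 0. Lengths are in m, angles in rad, forces in N, time in s.
With the tool pointing down it reaches from about 0.4 to 0.85 m from the base axis. Payload 4.5 kg.
Tool frame: the origin (TCP) lies on the centre line of the jaws, within the pads' length; the fingertips stand 11 mm ahead of it and the grasp point (between the pads) lies 8 mm behind it; z points along the fingers, y is the line along which they close (so a half turn about z gives the same grasp; the last joint's range is limited). The gripper opens to 88 mm and grips with 3 to 60 N. Pads are 18 mm wide; open, the fingers measure 123 mm over their backs; the gripper's body (75 mm by 187 mm) begins 45 mm behind the grasp point.
Start: joints at [1.334, 0.689, -0.195, 1.565, 0.157, 0.902, -0.215], TCP at [0.167, -0.602, 0.25] pointing down, gripper open.
Joint ranges: [-3.01, 3.01], [-0.46, 2.08], [-1.47, 1.51], [0.13, 2.56], [-1, 4.14], [0.04, 2.09], [-2.66, 2.66]. Speed limits (rad/s): [2.57, 2.57, 3.14, 3.14, 3.14, 3.14, 3.14].

INTERFACE

Orientations are given as a unit quaternion [x, y, z, w].
In Python, from plant import * gives the robot as it stands. The module is installed in compiled form; this text tells all that it offers.
- The arm moves only by the tool send_rows, never from a script. Its argument "motion" is a list of rows, each an object of numbers: "x", "y", "z": the shift along the tool's x, y, z in cm; "rx", "ry", "rz": the turn, a rotation vector about the tool's x, y, z in rad; "jaw": the finger opening in cm, from 0 to 8.81. In form: [{"x": .., "y": .., "z": .., "rx": .., "ry": .., "rz": .., "jaw": ..}, ...]. A call has exactly 5 rows; each row shifts and turns the commanded pose from where the row before left it, along the tool's axes as they then stand; what a row does not reach is not made up. A row lasts 1/10 s, in which the tool goes at most 50 mm and 8.59 degrees, less where a joint would pass 70% of its speed; a pose out of reach is approached as far as the arm can. A call is refused whole if a number of a shift passes 5 or a number of a turn 0.15, either way. A call with a gripper value outside its range is refused whole. The fingers move at their own pace and stop on an object; "grip_force" is the grip in N (left out, the last holds). Time passes only in rows, so rows that do not move let the fingers close, or fill a call up. It gives the time, the measured TCP pose, the force, the opening and the grip force at its end, in the units of the state.
- get_state(): the state, without advancing time (a new reading comes with each control period).
- snapshot(name): name is "scene" or "top"; returns a dict with "img" (420x560x3 uint8, red, green, blue), "vertical_fov" (degrees; the focal length in pixels is half the picture's height over the tangent of half this angle, whatever the lens; pixels are square), "cx", "cy" (the principal point, pixels), "extrinsics" (4x4, takes a point from camera to world coordinates). Camera axes: x right, y up, looking along -z (the intrinsics and any distortion apply to the point x, -y, -z); pixel columns grow to the right and rows downward; lengths in m; the calibration is good to about 2 mm. A picture is of the moment at which its call begins. There is no depth.
- finish_job(): hands the job in; it is judged then, once.
The state is a dict: "clock": time; "q": joint angles; "qd": joint speeds; "joint_torque": joint torques, N m; "tool_pos": TCP position; "eef_rot": TCP orientation; "contact_force": force on the tool from outside, world axes, zero at the start; "moment": the same for the moment, N m; "opening": opening from 0.0 (shut) to 1.0 (fully open); "finger_force": force on a finger pad.
Only numpy, scipy, OpenCV 4.12 (cv2) and the standard library are available. Lean on these libraries where they do the work, as an engineer would, in place of code of your own. Each camera call takes 0.05 s, during which the arm holds its last target. There are 200 camera calls.

TASK

Load the open black die tray (the one with the little chips showing, not the lidded pale one) into the blue sloped nest of the slide carrier while the carrier waits at its loading station: keep the tray right way up so that no chip falls out, and lower it until it lies flat on the nest's bed between the corner guides before you let go of it. Then push the carrier along its rail to the next station, so that its spring plunger clicks into the middle notch and the tray stands under the camera, and let go. Leave the lidded tray, the loupe and the tweezers where they are.

Things in the scene. Friction and masses are not known exactly. Their poses are not given: they have to be found in the camera images.
- open_tray_center (a point): Centre (half-way up) of the open tray: a loose black square waffle tray with small pale chips in its pockets, 51 x 51 x 6 mm, about 30 g, lying flat on the table at the start. z is its upper side's normal, x and y run along its sides; any of the four ways round will do in the nest. It is gripped by two opposite sides.
- lidded_tray_center (a point): Centre of the other tray: the same size, 51 x 51 x 6 mm, but pale grey and closed with a lid. Loose; leave it alone.
- loupe: Black loupe standing on the table, 38 mm diameter, 32 mm high, origin at the centre of its underside. Loose; leave it alone.
- tweezers: Steel tweezers lying on the table, 129 mm long along their x, 11 mm wide, 8 mm high, origin in the middle of the underside. Loose; leave them alone.
- index_slide: Fixed slide: grey base plate 112 x 344 mm, 10 mm thick, with a steel rail along its y. Origin: middle of the plate's underside, below the rail's centre line and the inspection station; x points away from the robot (turned by the slide's yaw), z up. Stations at y = +110 mm (loading, the robot's left), 0 (inspection), -110 mm (unloading). End stops 25 mm high at y = +-165 mm.
- middle_notch (a point): Top of the inspection station's notch, fixed: the middle one of three 10 mm wide notches in the brass strip (14 mm wide, top 16 mm above the table) along the front of the slide. The carrier's spring ball drops into it.
- column_top (a point): Top of the fixed steel column behind the rail, 232 mm above the table, 9 mm radius; a rod at 206 mm height runs from it towards the robot and carries the camera. The base plate has a foot round the column, 70 mm wide along the rail, reaching 31 mm behind the column's axis.
- camera_head (a point): Centre of the ring light's lower face: fixed, 66 mm diameter, 74 mm off the nest's bed and square to it at inspection. Light, lens and camera go on 112 mm along the axis that slopes up and towards the robot, 30 degrees from vertical. It overhangs the inspection station: load the nest at the loading station; a hand pushing the carrier under it must lean 20 to 40 degrees back to the loading end.
- carrier (a joint): Place of the carrier along the rail, m: 0 in the loading notch (start), 0.11 in the inspection notch (next), 0.22 unloading; grows towards the slide's -y. Aluminium block 80 mm along the rail, 70 mm wide, deck 38 mm above the table. A spring ball holds it in a notch: about 7 N frees it; elsewhere 1 N plus 0.6 N per 10 mm/s; within 3 mm of a notch's middle it is drawn in. Stays where left.
- push_tab (a point): Point in the orange upright push tab on the carrier's trailing (+y, loading) side, 38 mm above the table. The tab is 8 mm thick along the rail, 36 mm wide across it, its top 16 mm above this point; below 38 mm it stands against the carrier. Its outer face, to push on, lies 4 mm from this point towards +y. At inspection the point is at x = 0, y = +44 mm of the slide.
- nest (a point): Blue nest for one tray. Origin: centre of its bed, 75 mm above the table, over the carrier's middle; z square to the bed, which slopes 30 degrees down towards the robot (z leans to the slide's -x); y along the rail. For 36 mm in mid-slope the bed is only 34 mm wide in y: room for fingers on the tray's two y sides. Corner guides 8.5 mm high, flared; 1.7 mm play a side. Tray centre seated: 3 mm up.
Things that resemble listed ones, but are neither listed nor needed, are in the scene too. What is meant by the part that bears open_tray_center is not turquoise, and is the smaller of those in its own colour.

How it is judged:
By the outcome, as a careful person would: the job done as asked, in the order asked, and still so for the second after the job is handed in, with the robot touching nothing.
It also fails if it takes over 64 s, if anything falls off the work surface, if the arm or the gripper's body presses on something with over 40 N, if the wrist force passes 120 N, or if a joint passes its speed limit or range.

## Working session

There is one attempt and no reset: what is moved stays moved. The work goes in short steps, Python scripts to look and compute and a tool call to move; the robot and the scene stay as the last step left them, time stands still between calls to the robot, and variables do not carry over. Pictures are saved under pics/ and viewed, at most 10 in all, crops included, and the job is handed in when it is done.

Besides the shell and the picture viewer there is one more tool, called after "Request:" in YAML: its name, and indented under it one key for each argument. send_rows: Moves the arm, as the interface text tells. Its arguments: {"type":"object","properties":{"motion":{"type":"array"},"grip_force":{"type":"number"}},"required":["motion"]}

```bash
mkdir -p pics
cat > h.py <<'E'
from plant import *
import numpy as np, cv2
from scipy.spatial.transform import Rotation as R
def cam(s):
    f=210/np.tan(np.radians(s["vertical_fov"])/2)
    return f,s["cx"],s["cy"],np.array(s["extrinsics"])
def ray(s,u,v):
    f,cx,cy,T=cam(s)
    d=T[:3,:3]@np.array([(u-cx)/f,-(v-cy)/f,-1.]); return T[:3,3],d
def onz(s,u,v,z):
    o,d=ray(s,u,v); return o+d*(z-o[2])/d[2]
def proj(s,p):
    f,cx,cy,T=cam(s); c=T[:3,:3].T@(np.array(p)-T[:3,3])
    return np.array([cx+f*c[0]/-c[2], cy-f*c[1]/-c[2]])
def save(s,n): cv2.imwrite("pics/"+n+".png",np.ascontiguousarray(s["img"][:,:,::-1]))
E
python3 - <<'E'
from h import *
for n in ("scene","top"):
    s=snapshot(n); save(s,n+"0"); print({k:v for k,v in s.items() if k!="img"})
print(get_state())
E
```

```text
{'vertical_fov': 46.26446074202787, 'cx': 276.74792672875026, 'cy': 205.22973440928868, 'extrinsics': array([[ 0.89632729,  0.34899759, -0.27349234,  0.25352437],
       [-0.4433811 ,  0.70096078, -0.55862973, -0.5915581 ],
       [-0.00325303,  0.62197641,  0.78302922,  0.94218471],
       [ 0.        ,  0.        ,  0.        ,  1.        ]])}
{'vertical_fov': 47.499357354995695, 'cx': 279.5388251173317, 'cy': 217.25606136003876, 'extrinsics': array([[-0.00147999,  0.99619767, -0.08710919,  0.42076922],
       [-0.9999739 , -0.00209038, -0.0069164 , -0.04902056],
       [-0.00707219,  0.08709668,  0.99617476,  1.21242765],
       [ 0.        ,  0.        ,  0.        ,  1.        ]])}
{'clock': 0.1, 'q': array([ 1.33377388,  0.68989092, -0.19451338,  1.5662224 ,  0.15732628,
        0.9025265 , -0.21506887]), 'qd': array([-0.00128266, -0.00335601, -0.00030833, -0.00226024, -0.00054738,
        0.000527  ,  0.00039178]), 'joint_torque': array([-2.20052920e-03, -5.28492558e+01, -1.27120368e+00, -1.53836077e+01,
       -5.25466225e-02,  1.94762186e-03,  6.29051601e-05]), 'tool_pos': array([ 0.16700392, -0.60170569,  0.2490005 ]), 'eef_rot': array([ 9.90837703e-01,  1.35055402e-01, -1.85221064e-04, -8.06032571e-04]), 'contact_force': array([-0.02248986,  0.00113753, -0.06098447]), 'moment': array([ 0.0081281 , -0.00703113,  0.02069086]), 'finger_force': 0.0, 'opening': 0.9993762092366852}
```

View pics/scene0.png

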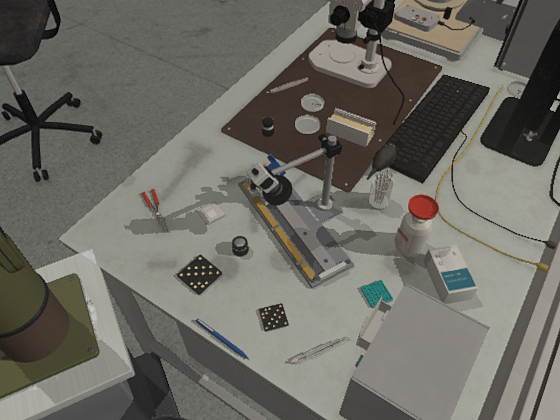

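View pics/top0.png

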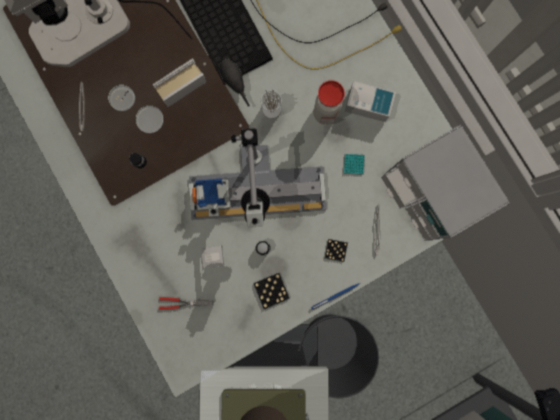

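The scene view shows the small black tray at (273,317), a larger black decoy at (199,273), and the slide around (295,230). In the top view the small tray is at (336,250) and the decoy at (271,291). The slide is at (258,193), with the blue nest at its loading end at (211,193), the pale tray at (213,258) and the loupe at (263,248). Now I'll measure.

Run:
```python
from h import *
S={n:snapshot(n) for n in("scene","top")}
def rect(n,mask,roi,z,k=5):
    x0,x1,y0,y1=roi; m=np.zeros(mask.shape,np.uint8); m[y0:y1,x0:x1]=mask[y0:y1,x0:x1]
    m=cv2.morphologyEx(m,cv2.MORPH_CLOSE,np.ones((k,k),np.uint8))
    c=max(cv2.findContours(m,0,2)[0],key=cv2.contourArea)
    P=np.array([onz(S[n],*p,z)[:2] for p in c[:,0].astype(float)],np.float32)
    (cx,cy),(w,h),a=cv2.minAreaRect(P); print(n,np.round([cx,cy,w,h,a],4),"px",c[:,0].mean(0))
    return c
for n,roi in(("scene",(250,296,296,338)),("top",(318,354,232,270))):
    g=S[n]["img"].max(2); m=(g<70).astype(np.uint8)
    rect(n,m,roi,.006 if n=="x" else .005)
for n,roi in(("scene",(165,235,245,300)),("top",(245,300,265,315))):
    g=S[n]["img"].max(2); rect(n,(g<70).astype(np.uint8),roi,.005)
# blue & orange
for n,roi in(("scene",(230,300,140,200)),("top",(180,240,165,220))):
    im=S[n]["img"].astype(int); r,g,b=im[...,0],im[...,1],im[...,2]
    rect(n,((b>r+40)&(b>g+20)).astype(np.uint8),roi,.078)
    rect(n,((r>b+70)&(r>g+50)).astype(np.uint8),roi,.054,3)
t=S["top"]["img"]; sc=S["scene"]["img"]
A=cv2.resize(t[150:280,170:350],None,fx=4.4,fy=4.4,interpolation=2)
B=cv2.resize(sc[140:300,200:370],None,fx=3.7,fy=3.7,interpolation=2)
cv2.imwrite("pics/A.png",A[:,:,::-1]);cv2.imwrite("pics/B.png",B[:,:,::-1])
```

```text
scene [ 4.44200e-01 -1.82300e-01  5.13000e-02  4.98000e-02  7.85272e+01] px [272.56521739 316.69565217]
top [ 4.42700e-01 -1.81400e-01  4.94000e-02  4.80000e-02  7.85637e+01] px [335.83333333 249.56666667]
scene [ 3.4340e-01 -1.9200e-02  7.2400e-02  7.2900e-02  2.1991e+01] px [198.89189189 270.78378378]
top [ 3.41900e-01 -1.94000e-02  7.03000e-02  7.12000e-02  2.21297e+01] px [271.16438356 291.23287671]
scene [0.6002 0.1518 0.0293 0.0432 3.8389] px [272.61904762 162.76190476]
scene [5.93500e-01 1.69500e-01 5.60000e-03 6.00000e-03 2.80624e+01] px [264.5        164.83333333]
top [0.5813 0.1265 0.0602 0.0605 6.2585] px [210.56410256 191.30769231]
top [0.5797 0.1685 0.0297 0.0049 0.8212] px [194.    194.125]
```

View pics/A.png

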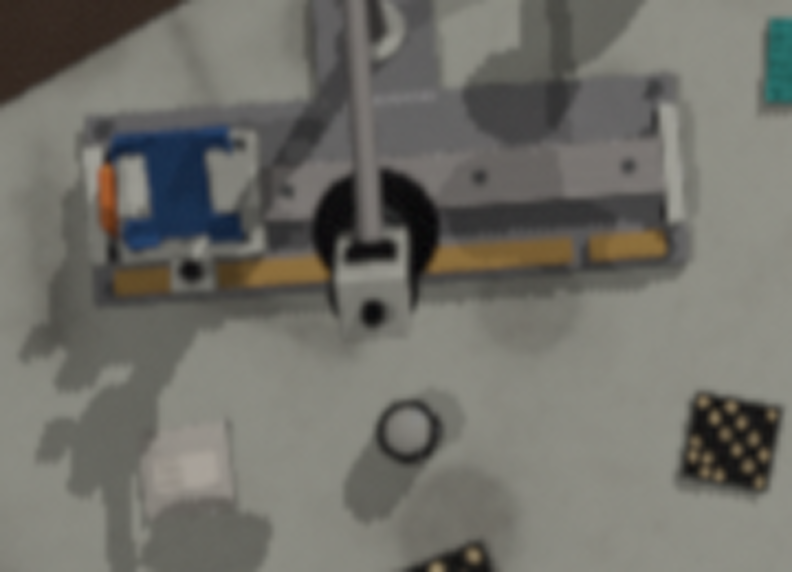

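View pics/B.png

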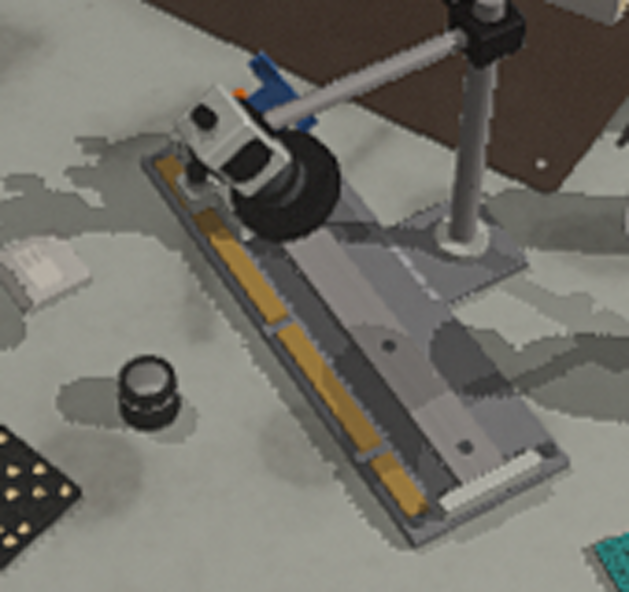

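Crop A shows the slide plate with corners at about (88,120), (678,75), (690,275) and (98,303), the carrier at the left end with its orange tab at (107,198), and the nest at (185,190). Crop B shows the nest mostly hidden by the camera head. Plate corners there are (145,160), (413,547) and (568,462).

Run:
```python
from h import *
S={n:snapshot(n) for n in("scene","top")}
A=lambda u,v:(u/4.4+170-.4,v/4.4+150-.4); B=lambda u,v:(u/3.7+200-.4,v/3.7+140-.4)
for p in((88,120),(678,75),(690,275),(98,303)): print("A",p,onz(S["top"],*A(*p),.01).round(4))
for p in((145,160),(413,547),(568,462)): print("B",p,onz(S["scene"],*B(*p),.01).round(4))
# brass strip
for n,roi in(("scene",(235,320,180,285)),("top",(190,330,195,225))):
    im=S[n]["img"].astype(int); m=((im[...,0]>im[...,2]+50)&(im[...,1]>im[...,2]+25)); k=np.zeros_like(m);x0,x1,y0,y1=roi;k[y0:y1,x0:x1]=m[y0:y1,x0:x1]
    v,u=np.nonzero(k); P=np.array([onz(S[n],a,b,.016)[:2] for a,b in zip(u,v)],np.float32)
    vx,vy,x,y=cv2.fitLine(P,cv2.DIST_HUBER,0,.01,.01).ravel(); t=(P-[x,y])@[vx,vy]
    print(n,"brass yaw",np.degrees(np.arctan2(-vx*np.sign(vy),abs(vy))),"ends",np.array([x,y])+np.outer([t.min(),t.max()],[vx,vy]), len(u))
    # notch gaps
    hs,e=np.histogram(t,bins=np.arange(t.min(),t.max(),.004)); print([(round(float(y+(c+.002)*vy),3),int(q)) for c,q in zip(e,hs)])
```

```text
A (88, 120) [0.6298 0.1886 0.01  ]
A (678, 75) [ 0.6553 -0.1535  0.01  ]
A (690, 275) [ 0.5388 -0.1593  0.01  ]
A (98, 303) [0.5233 0.1813 0.01  ]
B (145, 160) [0.5256 0.1804 0.01  ]
B (413, 547) [ 0.5456 -0.1605  0.01  ]
B (568, 462) [ 0.656  -0.1515  0.01  ]
scene brass yaw 4.2220926 ends [[ 0.5352008   0.16953537]
 [ 0.5583391  -0.1438944 ]] 539
[(0.168, 7), (0.164, 6), (0.16, 7), (0.156, 4), (0.152, 2), (0.148, 2), (0.144, 0), (0.14, 0), (0.136, 0), (0.132, 0), (0.128, 0), (0.124, 0), (0.12, 0), (0.116, 0), (0.112, 0), (0.108, 0), (0.104, 0), (0.1, 1), (0.096, 6), (0.092, 8), (0.088, 7), (0.084, 7), (0.08, 8), (0.076, 8), (0.072, 8), (0.068, 9), (0.064, 8), (0.06, 7), (0.056, 8), (0.052, 8), (0.048, 7), (0.044, 9), (0.04, 9), (0.036, 8), (0.032, 8), (0.028, 8), (0.024, 9), (0.02, 10), (0.016, 3), (0.012, 0), (0.008, 4), (0.004, 11), (-0.0, 8), (-0.004, 8), (-0.008, 10), (-0.012, 9), (-0.016, 9), (-0.02, 10), (-0.024, 7), (-0.028, 11), (-0.032, 8), (-0.036, 8), (-0.04, 10), (-0.044, 8), (-0.048, 11), (-0.052, 8), (-0.056, 10), (-0.06, 8), (-0.064, 11), (-0.068, 8), (-0.072, 10), (
[... 602 characters left out ...]
 6), (0.078, 10), (0.074, 8), (0.07, 7), (0.066, 10), (0.062, 5), (0.058, 10), (0.054, 7), (0.05, 3), (0.046, 0), (0.042, 0), (0.038, 0), (0.034, 0), (0.03, 0), (0.026, 0), (0.022, 0), (0.018, 0), (0.014, 0), (0.01, 0), (0.006, 0), (0.002, 0), (-0.002, 0), (-0.006, 0), (-0.01, 3), (-0.014, 6), (-0.018, 11), (-0.022, 7), (-0.026, 8), (-0.03, 10), (-0.034, 5), (-0.038, 10), (-0.042, 7), (-0.046, 8), (-0.05, 9), (-0.054, 6), (-0.058, 10), (-0.062, 5), (-0.066, 10), (-0.07, 8), (-0.074, 7), (-0.078, 10), (-0.082, 5), (-0.086, 8), (-0.09, 4), (-0.094, 0), (-0.098, 0), (-0.102, 3), (-0.106, 10), (-0.11, 5), (-0.114, 10), (-0.118, 9), (-0.122, 8), (-0.126, 9), (-0.13, 6), (-0.134, 10), (-0.138, 6)]
```

Request:
send_rows:
  motion:
    - {"x": 3.3,"y": -3.4}
    - {"x": 3.3,"y": -3.4}
    - {"x": 3.3,"y": -3.4}
    - {"x": 3.3,"y": -3.4}
    - {"x": 3.3,"y": -3.4}

```text
schema error: expected keys x, y, z, rx, ry, rz, jaw
```

Request:
send_rows:
  motion:
    - {"x": 3.3,"y": -3.4}
    - {"x": 3.65,"y": -2.5,"z": 1.5}
    - {"x": 3.65,"y": -2.5,"z": 1.5}
    - {"x": 3.65,"y": -2.5,"z": 1.5}
    - {"x": 3.65,"y": -2.5,"z": 1.5}

```text
schema error: expected keys x, y, z, rx, ry, rz, jaw
```

Request:
send_rows:
  motion:
    - {"x": 3.65,"y": -2.5,"z": 1.5}
    - {"rz": 0.12}
    - {"rz": 0.12}
    - {"rz": 0.12}
    - {"rz": 0.11}

```text
schema error: expected keys x, y, z, rx, ry, rz, jaw
```

```bash
cat >> h.py <<'E'
def Rt(s): return R.from_quat(s["eef_rot"])
def go(p,Rq=None,n=None):
    s=get_state(); r=Rt(s); d=r.inv().apply(np.array(p)-s["tool_pos"])*100
    print("pos",s["tool_pos"].round(4),"x",r.as_matrix()[:,0].round(3),"z",r.as_matrix()[:,2].round(3),"tool shift cm",d.round(2), "F",s["contact_force"].round(2),"t",s["clock"],"open",round(s["opening"]*88,1))
    if Rq is not None: print("turn",(r.inv()*Rq).as_rotvec().round(3))
E
python3 - <<'E'
from h import *
go([.443,-.182,.1])
S={n:snapshot(n) for n in("scene","top")}
im=np.hstack([S["scene"]["img"][60:400,150:450],S["top"]["img"][60:400,170:470]]);im=cv2.resize(im,None,fx=1.3,fy=1.3)
cv2.imwrite("pics/c.png",im[:,:,::-1])
E
```

```text
pos [ 0.1671 -0.6021  0.2494] x [ 0.964  0.268 -0.   ] z [-0.     0.001 -1.   ] tool shift cm [ 37.82 -33.09  14.96] F [ 0.02  0.09 -0.46] t 0.3 open 88.0
```

View pics/c.png

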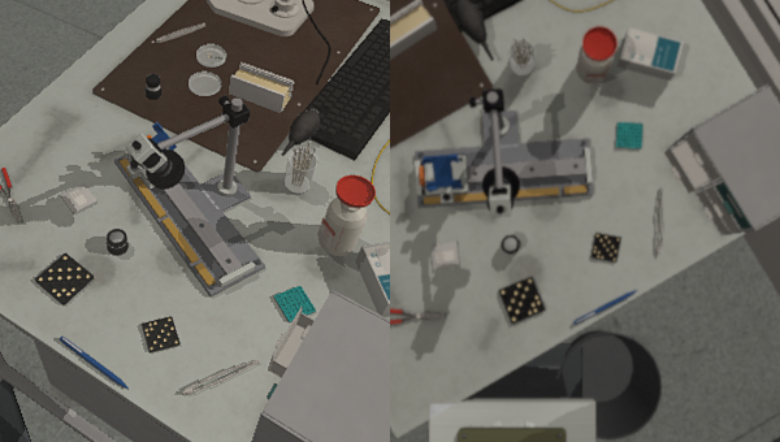

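The arm hasn't moved, because every key is required in each row. The picture shows the same scene as before. I'll resend with all the keys.

Request:
send_rows:
  motion:
    - {"x": 3.3,"y": -3.4,"z": 0,"rx": 0,"ry": 0,"rz": 0,"jaw": 8.8}
    - {"x": 3.3,"y": -3.4,"z": 0,"rx": 0,"ry": 0,"rz": 0,"jaw": 8.8}
    - {"x": 3.3,"y": -3.4,"z": 0,"rx": 0,"ry": 0,"rz": 0,"jaw": 8.8}
    - {"x": 3.3,"y": -3.4,"z": 0,"rx": 0,"ry": 0,"rz": 0,"jaw": 8.8}
    - {"x": 3.3,"y": -3.4,"z": 0,"rx": 0,"ry": 0,"rz": 0,"jaw": 8.8}

```text
clock: 0.9
tool_pos: [0.2815, -0.3927, 0.2499]
eef_rot: [0.991, 0.135, 0.0, 0.0]
contact_force: [1.2, -0.8, 0.2]
opening: 0.997
finger_force: 0.0
```

Request:
send_rows:
  motion:
    - {"x": 3.3,"y": -3.4,"z": 0,"rx": 0,"ry": 0,"rz": 0,"jaw": 8.8}
    - {"x": 3.65,"y": -2.5,"z": 1.5,"rx": 0,"ry": 0,"rz": 0,"jaw": 8.8}
    - {"x": 3.65,"y": -2.5,"z": 1.5,"rx": 0,"ry": 0,"rz": 0,"jaw": 8.8}
    - {"x": 3.65,"y": -2.5,"z": 1.5,"rx": 0,"ry": 0,"rz": 0,"jaw": 8.8}
    - {"x": 3.65,"y": -2.5,"z": 1.5,"rx": 0,"ry": 0,"rz": 0,"jaw": 8.8}

```text
clock: 1.4
tool_pos: [0.4186, -0.216, 0.1894]
eef_rot: [0.991, 0.135, 0.0, 0.0]
contact_force: [0.3, -1.1, -0.2]
opening: 0.997
finger_force: 0.0
```

Request:
send_rows:
  motion:
    - {"x": 3.65,"y": -2.5,"z": 1.5,"rx": 0,"ry": 0,"rz": 0,"jaw": 8.8}
    - {"x": 0,"y": 0,"z": 0,"rx": 0,"ry": 0,"rz": 0.12,"jaw": 8.8}
    - {"x": 0,"y": 0,"z": 0,"rx": 0,"ry": 0,"rz": 0.12,"jaw": 8.8}
    - {"x": 0,"y": 0,"z": 0,"rx": 0,"ry": 0,"rz": 0.12,"jaw": 8.8}
    - {"x": 0,"y": 0,"z": 0,"rx": 0,"ry": 0,"rz": 0.11,"jaw": 8.8}

```text
clock: 1.9
tool_pos: [0.4462, -0.1833, 0.1748]
eef_rot: [0.995, -0.102, 0.0, 0.0]
contact_force: [0.5, -0.4, -0.4]
opening: 0.996
finger_force: 0.0
```

Run:
```python
from h import *
go([.443,-.182,.1])
print(get_state()["q"].round(3))
S={n:snapshot(n) for n in("scene","top")}
im=np.hstack([S["scene"]["img"][60:400,150:450],S["top"]["img"][60:400,170:470]]);im=cv2.resize(im,None,fx=1.3,fy=1.3)
cv2.imwrite("pics/d.png",im[:,:,::-1])
```

```text
pos [ 0.4462 -0.1833  0.1748] x [ 0.979 -0.202  0.   ] z [ 0. -0. -1.] tool shift cm [-0.34 -0.06  7.48] F [ 0.53 -0.39 -0.44] t 1.9 open 87.6
[ 0.275  0.633  0.031  2.069 -0.043  0.44  -1.436]
```

View pics/d.png

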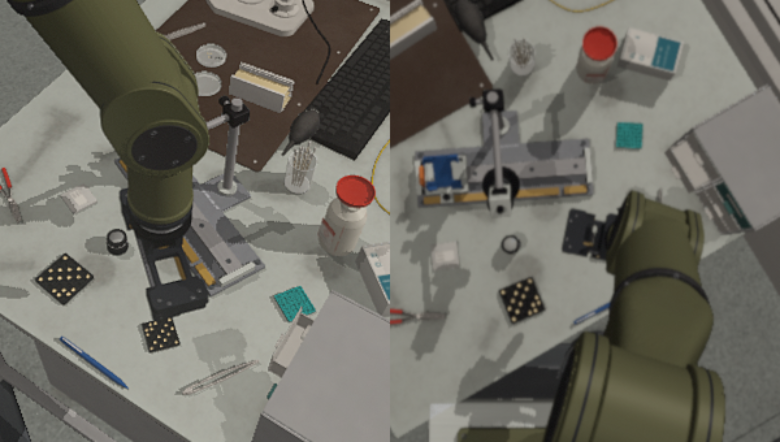

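The arm is above the tray. The gripper is the black frame, long along y, at about (165,260) in the left half and (590,232) in the right. Its shape decides the clearance to the ring light, so I'll zoom in.

Run:
```python
from h import *
S={n:snapshot(n) for n in("scene","top")}
a=cv2.resize(S["scene"]["img"][190:330,230:320],None,fx=4.2,fy=4.2,interpolation=2)
b=cv2.resize(S["top"]["img"][190:330,290:380],None,fx=4.2,fy=4.2,interpolation=2)
im=np.hstack([a,b]).astype(float); im=np.clip(255*(im/255)**.5,0,255).astype(np.uint8)
s=get_state();r=Rt(s)
for nm,p in(("tcp",[0,0,0]),("body+93",[0,.0935,-.053]),("body-93",[0,-.0935,-.053]),("fing+61",[0,.0615,.011]),("fing-61",[0,-.0615,.011])):
    w=s["tool_pos"]+r.apply(p); q=proj(S["scene"],w); t=proj(S["top"],w); print(nm,((q-[230,190])*4.2).round(),((t-[290,190])*4.2+[378,0]).round())
cv2.imwrite("pics/e.png",im[:,:,::-1])
```

```text
tcp [182. 354.] [608. 240.]
body+93 [244. 490.] [811. 275.]
body-93 [126. 111.] [435. 201.]
fing+61 [221. 493.] [722. 264.]
fing-61 [148. 252.] [490. 218.]
```

View pics/e.png

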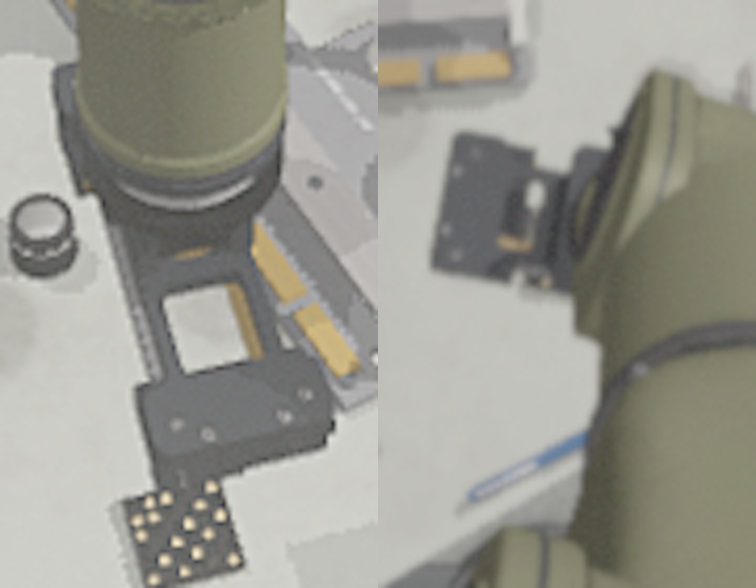

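The gripper's end blocks reach ±93 mm along the jaw line and are about 25 mm thick, at (235,420) and (490,210). With the jaws along the rail, they would reach the ring light at the loading station. So I'll grip with the jaw line up and down the slope, between the corner guides, which leaves about 39 mm of clearance along the rail. First I turn the hand 90°.

Request:
send_rows:
  motion:
    - {"x": 0,"y": 0,"z": 0.5,"rx": 0,"ry": 0,"rz": -0.143,"jaw": 7}
    - {"x": 0,"y": 0,"z": 0.5,"rx": 0,"ry": 0,"rz": -0.143,"jaw": 7}
    - {"x": 0,"y": 0,"z": 0.5,"rx": 0,"ry": 0,"rz": -0.143,"jaw": 7}
    - {"x": 0,"y": 0,"z": 0.5,"rx": 0,"ry": 0,"rz": -0.143,"jaw": 7}
    - {"x": 0,"y": 0,"z": 0.5,"rx": 0,"ry": 0,"rz": -0.143,"jaw": 7}

```text
clock: 2.6
tool_pos: [0.446, -0.1836, 0.1497]
eef_rot: [0.966, 0.259, 0.0, 0.0]
contact_force: [-1.3, 0.5, -0.3]
opening: 0.796
finger_force: 0.0
```

Request:
send_rows:
  motion:
    - {"x": 0,"y": 0,"z": 0.5,"rx": 0,"ry": 0,"rz": -0.143,"jaw": 7}
    - {"x": 0,"y": 0,"z": 0.5,"rx": 0,"ry": 0,"rz": -0.143,"jaw": 7}
    - {"x": 0,"y": 0,"z": 0.5,"rx": 0,"ry": 0,"rz": -0.143,"jaw": 7}
    - {"x": 0,"y": 0,"z": 0.5,"rx": 0,"ry": 0,"rz": -0.143,"jaw": 7}
    - {"x": 0,"y": 0,"z": 0.5,"rx": 0,"ry": 0,"rz": -0.143,"jaw": 7}

```text
clock: 3.1
tool_pos: [0.4461, -0.1837, 0.1247]
eef_rot: [0.814, 0.58, 0.0, 0.0]
contact_force: [-0.5, 0.5, 0.0]
opening: 0.795
finger_force: 0.0
```

Request:
send_rows:
  motion:
    - {"x": 0,"y": 0,"z": 0.5,"rx": 0,"ry": 0,"rz": -0.141,"jaw": 7}
    - {"x": 0,"y": 0,"z": 1,"rx": 0,"ry": 0,"rz": 0,"jaw": 7}
    - {"x": 0,"y": 0,"z": 1,"rx": 0,"ry": 0,"rz": 0,"jaw": 7}
    - {"x": 0,"y": 0,"z": 1,"rx": 0,"ry": 0,"rz": 0,"jaw": 7}
    - {"x": 0,"y": 0,"z": 0,"rx": 0,"ry": 0,"rz": 0,"jaw": 7}

```text
clock: 3.6
tool_pos: [0.4451, -0.1832, 0.0884]
eef_rot: [0.774, 0.633, -0.001, -0.001]
contact_force: [-0.3, 0.2, 0.7]
opening: 0.795
finger_force: 0.0
```

Run:
```python
from h import *
go([.4435,-.182,.0125]); print(get_state()["q"].round(3))
S=snapshot("scene"); x0,x1,y0,y1=245,300,290,342
m=np.zeros(S["img"].shape[:2],np.uint8); m[y0:y1,x0:x1]=(S["img"].max(2)<70)[y0:y1,x0:x1]
chips=(S["img"][...,0]>120)&(S["img"][...,0]>S["img"][...,2].astype(int)+40); v,u=np.nonzero(chips[y0:y1,x0:x1]); print(len(u),onz(S,u.mean()+x0,v.mean()+y0,.005))
```

```text
pos [ 0.4451 -0.1832  0.0884] x [ 0.198  0.98  -0.   ] z [-0.002  0.    -1.   ] tool shift cm [ 0.08 -0.16  7.59] F [-0.26  0.22  0.66] t 3.6 open 70.0
[ 0.444  0.804 -0.244  2.113  0.636  0.298 -0.541]
74 [ 0.4437051  -0.17953355  0.005     ]
```

Request:
send_rows:
  motion:
    - {"x": 0.1,"y": -0.15,"z": 1.5,"rx": 0,"ry": 0,"rz": 0,"jaw": 7}
    - {"x": 0,"y": 0,"z": 2,"rx": 0,"ry": 0,"rz": 0,"jaw": 7}
    - {"x": 0,"y": 0,"z": 2,"rx": 0,"ry": 0,"rz": 0,"jaw": 7}
    - {"x": 0,"y": 0,"z": 1.5,"rx": 0,"ry": 0,"rz": 0,"jaw": 7}
    - {"x": 0,"y": 0,"z": 0,"rx": 0,"ry": 0,"rz": 0,"jaw": 7}

```text
clock: 4.15
tool_pos: [0.4441, -0.1817, 0.0186]
eef_rot: [0.774, 0.634, -0.001, -0.001]
contact_force: [-0.8, -0.1, 0.4]
opening: 0.794
finger_force: 0.0
```

Run:
```python
from h import *
go([.4435,-.182,.0125])
```

```text
pos [ 0.4441 -0.1817  0.0186] x [ 0.197  0.98  -0.   ] z [-0.002  0.    -1.   ] tool shift cm [-0.05 -0.05  0.61] F [-0.79 -0.12  0.43] t 4.15 open 69.9
```

Request:
send_rows:
  motion:
    - {"x": 0,"y": 0,"z": 0.3,"rx": 0,"ry": 0,"rz": 0,"jaw": 7}
    - {"x": 0,"y": 0,"z": 0.3,"rx": 0,"ry": 0,"rz": 0,"jaw": 7}
    - {"x": 0,"y": 0,"z": 0,"rx": 0,"ry": 0,"rz": 0,"jaw": 5.8}
    - {"x": 0,"y": 0,"z": 0,"rx": 0,"ry": 0,"rz": 0,"jaw": 4.5}
    - {"x": 0,"y": 0,"z": 0,"rx": 0,"ry": 0,"rz": 0,"jaw": 4.5}
  grip_force: 12

```text
clock: 4.65
tool_pos: [0.4447, -0.1823, 0.0141]
eef_rot: [0.774, 0.633, 0.0, 0.0]
contact_force: [-0.8, -0.7, 2.0]
opening: 0.572
finger_force: 12.0
```

Request:
send_rows:
  motion:
    - {"x": 0,"y": 0,"z": 0,"rx": 0,"ry": 0,"rz": 0,"jaw": 4.5}
    - {"x": 0,"y": 0,"z": 0,"rx": 0,"ry": 0,"rz": 0,"jaw": 4.5}
    - {"x": 0,"y": 0,"z": 0,"rx": 0,"ry": 0,"rz": 0,"jaw": 4.5}
    - {"x": 0,"y": 0,"z": 0,"rx": 0,"ry": 0,"rz": 0,"jaw": 4.5}
    - {"x": 0,"y": 0,"z": 0,"rx": 0,"ry": 0,"rz": 0,"jaw": 4.5}

```text
clock: 5.15
tool_pos: [0.4447, -0.1823, 0.0141]
eef_rot: [0.774, 0.633, 0.0, 0.0]
contact_force: [-1.2, -1.1, 5.8]
opening: 0.569
finger_force: 12.0
```

Run:
```python
from h import *
go([.4435,-.182,.0125]); print(get_state()["finger_force"])
```

```text
pos [ 0.4447 -0.1823  0.0141] x [ 0.198  0.98  -0.   ] z [ 0.001 -0.    -1.   ] tool shift cm [ 0.01 -0.13  0.16] F [-1.17 -1.12  5.82] t 5.15 open 50.0
12.000702917575836
```

Request:
send_rows:
  motion:
    - {"x": 0,"y": 0,"z": -0.5,"rx": 0,"ry": 0,"rz": 0,"jaw": 4.5}
    - {"x": 0,"y": 0,"z": -1,"rx": 0,"ry": 0,"rz": 0,"jaw": 4.5}
    - {"x": 0,"y": 0,"z": -1.5,"rx": 0,"ry": 0,"rz": 0,"jaw": 4.5}
    - {"x": 0,"y": 0,"z": -1,"rx": 0,"ry": 0,"rz": 0,"jaw": 4.5}
    - {"x": 0,"y": 0,"z": -0.5,"rx": 0,"ry": 0,"rz": 0,"jaw": 4.5}

```text
clock: 5.65
tool_pos: [0.4449, -0.1824, 0.0599]
eef_rot: [0.774, 0.633, 0.0, 0.001]
contact_force: [-0.4, -0.6, -0.4]
opening: 0.57
finger_force: 12.0
```

Run:
```python
from h import *
go([.4435,-.182,.33]); print(get_state()["finger_force"])
for n in("scene",):
    S=snapshot(n); x=slice(235,310); y=slice(270,345)
    a=cv2.resize(S["img"][y,x],None,fx=6,fy=6,interpolation=2); cv2.imwrite("pics/f.png",np.clip(255*(a[:,:,::-1]/255)**.6,0,255))
```

```text
pos [ 0.4449 -0.1824  0.0599] x [0.198 0.98  0.   ] z [ 0.001 -0.    -1.   ] tool shift cm [ 2.000e-02 -1.000e-01 -2.701e+01] F [-0.43 -0.62 -0.4 ] t 5.65 open 50.2
11.99992060661316[ WARN:0@1.688] global loadsave.cpp:1063 imwrite_ Unsupported depth image for selected encoder is fallbacked to CV_8U.
```

View pics/f.png

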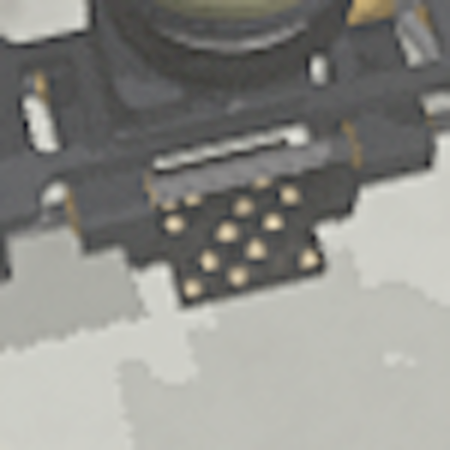

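The tray is held level with all its chips, and its near edge runs from (183,305) to (322,270) in the crop. I'll check the grip offset and go up.

Run:
```python
from h import *
S=snapshot("scene"); s=get_state(); r=Rt(s)
for z in(.046,.052):
    P=[onz(S,235+u/6-.4,270+v/6-.4,z) for u,v in((183,305),(322,270))]
    print(z,[ (r.inv().apply(p-s["tool_pos"])*1000).round(1) for p in P])
```

```text
0.046 [array([-23.4, -22.7,  13.4]), array([-23.2,  24.6,  13.5])]
0.052 [array([-26.2, -23.3,   7.4]), array([-26. ,  23.7,   7.5])]
```

Request:
send_rows:
  motion:
    - {"x": 0,"y": 0,"z": -1,"rx": 0,"ry": 0,"rz": 0,"jaw": 4.5}
    - {"x": 0,"y": 0,"z": -2,"rx": 0,"ry": 0,"rz": 0,"jaw": 4.5}
    - {"x": 0,"y": 0,"z": -2.5,"rx": 0,"ry": 0,"rz": 0,"jaw": 4.5}
    - {"x": 0,"y": 0,"z": -2.5,"rx": 0,"ry": 0,"rz": 0,"jaw": 4.5}
    - {"x": 0,"y": 0,"z": -2.5,"rx": 0,"ry": 0,"rz": 0,"jaw": 4.5}

```text
clock: 6.25
tool_pos: [0.444, -0.182, 0.1648]
eef_rot: [0.774, 0.633, -0.0, -0.0]
contact_force: [0.3, 0.4, -0.1]
opening: 0.57
finger_force: 12.0
```

Request:
send_rows:
  motion:
    - {"x": 0,"y": 0,"z": -2.5,"rx": 0,"ry": 0,"rz": 0,"jaw": 4.5}
    - {"x": 0,"y": 0,"z": -2.5,"rx": 0,"ry": 0,"rz": 0,"jaw": 4.5}
    - {"x": 0,"y": 0,"z": -2.5,"rx": 0,"ry": 0,"rz": 0,"jaw": 4.5}
    - {"x": 0,"y": 0,"z": -2.5,"rx": 0,"ry": 0,"rz": 0,"jaw": 4.5}
    - {"x": 0,"y": 0,"z": -2.5,"rx": 0,"ry": 0,"rz": 0,"jaw": 4.5}

```text
clock: 6.75
tool_pos: [0.4438, -0.1819, 0.2898]
eef_rot: [0.774, 0.634, -0.0, -0.001]
contact_force: [0.9, -0.7, -0.5]
opening: 0.572
finger_force: 12.0
```

Request:
send_rows:
  motion:
    - {"x": 0,"y": 0,"z": -2,"rx": 0,"ry": 0,"rz": -0.05,"jaw": 4.5}
    - {"x": 0,"y": 0,"z": -1.5,"rx": 0,"ry": 0,"rz": -0.075,"jaw": 4.5}
    - {"x": 0,"y": 0,"z": -1,"rx": 0,"ry": 0,"rz": -0.075,"jaw": 4.5}
    - {"x": 0,"y": 0,"z": -0.5,"rx": 0,"ry": 0,"rz": -0.075,"jaw": 4.5}
    - {"x": 0,"y": 0,"z": 0,"rx": 0,"ry": 0,"rz": 0,"jaw": 4.5}

```text
clock: 7.25
tool_pos: [0.4444, -0.1821, 0.3393]
eef_rot: [0.68, 0.734, 0.0, 0.0]
contact_force: [0.3, 0.4, -0.5]
opening: 0.57
finger_force: 12.0
```

```bash
cat >> h.py <<'E'
YAW=np.radians(4.1); C=np.array([.589,.015,0])
def SL(p): return C+R.from_euler("z",YAW).apply(p)      # slide -> world
NEST=SL([0,.11,.075]); NV=R.from_euler("z",YAW).apply([-.5,0,.8660254])
def TR(tx,tz): return R.from_euler("z",YAW)*R.from_matrix(np.c_[tx,np.cross(tz,tx),tz])
RP=TR(np.array([0,1.,0]),np.array([.5,0,-.8660254]))  # placing attitude
E
python3 - <<'E'
from h import *
print(NEST,NV); go(NEST+NV*.164,RP); go([.5,.125,.33]); print(get_state()["q"].round(3))
E
```

```text
[0.58113528 0.12471849 0.075     ] [-0.49872039 -0.03574872  0.8660254 ]
pos [ 0.4444 -0.1821  0.3393] x [-0.076  0.997 -0.   ] z [ 0. -0. -1.] tool shift cm [29.59  7.77 12.22] F [ 0.32  0.38 -0.48] t 7.25 open 50.1
turn [-0.523 -0.001  0.005]
pos [ 0.4444 -0.1821  0.3393] x [-0.076  0.997 -0.   ] z [ 0. -0. -1.] tool shift cm [30.19  7.89  0.93] F [ 0.32  0.38 -0.48] t 7.25 open 50.1
[ 0.755  0.443 -0.692  1.845  0.338  0.972 -0.006]
```

Request:
send_rows:
  motion:
    - {"x": 1.5,"y": 0.4,"z": 0,"rx": 0,"ry": 0,"rz": 0,"jaw": 4.5}
    - {"x": 2.5,"y": 0.7,"z": 0,"rx": 0,"ry": 0,"rz": 0,"jaw": 4.5}
    - {"x": 3,"y": 0.8,"z": 0,"rx": 0,"ry": 0,"rz": 0,"jaw": 4.5}
    - {"x": 3,"y": 0.8,"z": 0,"rx": 0,"ry": 0,"rz": 0,"jaw": 4.5}
    - {"x": 3,"y": 0.8,"z": 0,"rx": 0,"ry": 0,"rz": 0,"jaw": 4.5}

```text
clock: 7.75
tool_pos: [0.469, -0.0488, 0.3383]
eef_rot: [0.681, 0.733, -0.001, -0.0]
contact_force: [1.1, -0.4, -0.6]
opening: 0.568
finger_force: 12.0
```

Request:
send_rows:
  motion:
    - {"x": 3,"y": 0.8,"z": 0,"rx": 0,"ry": 0,"rz": 0,"jaw": 4.5}
    - {"x": 3,"y": 0.8,"z": 0,"rx": 0,"ry": 0,"rz": 0,"jaw": 4.5}
    - {"x": 3,"y": 0.8,"z": 0,"rx": 0,"ry": 0,"rz": 0,"jaw": 4.5}
    - {"x": 3,"y": 0.8,"z": 0,"rx": 0,"ry": 0,"rz": 0,"jaw": 4.5}
    - {"x": 2.6,"y": 0.6,"z": 0,"rx": 0,"ry": 0,"rz": 0,"jaw": 4.5}

```text
clock: 8.25
tool_pos: [0.4959, 0.1002, 0.3382]
eef_rot: [0.68, 0.733, -0.001, -0.0]
contact_force: [0.4, 0.2, -0.3]
opening: 0.57
finger_force: 12.0
```

Request:
send_rows:
  motion:
    - {"x": 1.5,"y": 0.4,"z": 0,"rx": 0,"ry": 0,"rz": 0,"jaw": 4.5}
    - {"x": 0.5,"y": 0,"z": 0,"rx": -0.05,"ry": 0,"rz": 0,"jaw": 4.5}
    - {"x": 0,"y": 0,"z": 0,"rx": -0.08,"ry": 0,"rz": 0,"jaw": 4.5}
    - {"x": 0,"y": 0,"z": 0,"rx": -0.08,"ry": 0,"rz": 0,"jaw": 4.5}
    - {"x": 0,"y": 0,"z": 0,"rx": -0.08,"ry": 0,"rz": 0,"jaw": 4.5}

```text
clock: 8.75
tool_pos: [0.4982, 0.1188, 0.3383]
eef_rot: [0.673, 0.725, 0.107, 0.099]
contact_force: [1.5, 0.3, 0.5]
opening: 0.573
finger_force: 12.0
```

Request:
send_rows:
  motion:
    - {"x": 0,"y": 0,"z": 0,"rx": -0.08,"ry": 0,"rz": 0,"jaw": 4.5}
    - {"x": 0,"y": 0,"z": 0,"rx": -0.08,"ry": 0,"rz": 0,"jaw": 4.5}
    - {"x": 0,"y": 0,"z": 0,"rx": -0.073,"ry": 0,"rz": 0.005,"jaw": 4.5}
    - {"x": 0,"y": 0,"z": 0,"rx": 0,"ry": 0,"rz": 0,"jaw": 4.5}
    - {"x": 0,"y": 0,"z": 0,"rx": 0,"ry": 0,"rz": 0,"jaw": 4.5}

```text
clock: 9.25
tool_pos: [0.4994, 0.1186, 0.3386]
eef_rot: [0.659, 0.708, 0.185, 0.173]
contact_force: [0.8, 0.3, -0.2]
opening: 0.572
finger_force: 12.0
```

Run:
```python
from h import *
go(NEST+NV*.064,RP); print(get_state()["q"].round(3))
```

```text
pos [0.4994 0.1186 0.3386] x [-0.071  0.997 -0.001] z [ 0.488  0.034 -0.872] tool shift cm [ 0.05 -5.84 20.6 ] F [ 0.78  0.34 -0.16] t 9.25 open 50.3
turn [-0.012  0.001  0.   ]
[-0.184  0.284 -0.322  2.215  1.034  0.33  -1.341]
```

Request:
send_rows:
  motion:
    - {"x": 0,"y": -0.9,"z": 1,"rx": -0.012,"ry": 0,"rz": 0,"jaw": 4.5}
    - {"x": 0,"y": -1.3,"z": 2,"rx": 0,"ry": 0,"rz": 0,"jaw": 4.5}
    - {"x": 0,"y": -1.5,"z": 2.2,"rx": 0,"ry": 0,"rz": 0,"jaw": 4.5}
    - {"x": 0,"y": -1.3,"z": 2.3,"rx": 0,"ry": 0,"rz": 0,"jaw": 4.5}
    - {"x": 0,"y": -0.9,"z": 2.5,"rx": 0,"ry": 0,"rz": 0,"jaw": 4.5}

```text
clock: 9.75
tool_pos: [0.5034, 0.1152, 0.2483]
eef_rot: [0.659, 0.705, 0.189, 0.182]
contact_force: [-0.1, -1.4, 0.0]
opening: 0.567
finger_force: 12.0
```

Request:
send_rows:
  motion:
    - {"x": 0,"y": 0,"z": 2.5,"rx": 0,"ry": 0,"rz": 0,"jaw": 4.5}
    - {"x": 0,"y": 0,"z": 2.5,"rx": 0,"ry": 0,"rz": 0,"jaw": 4.5}
    - {"x": 0,"y": 0,"z": 2.2,"rx": 0,"ry": 0,"rz": 0,"jaw": 4.5}
    - {"x": 0,"y": 0,"z": 1.8,"rx": 0,"ry": 0,"rz": 0,"jaw": 4.5}
    - {"x": 0,"y": 0,"z": 1,"rx": 0,"ry": 0,"rz": 0,"jaw": 4.5}

```text
clock: 10.25
tool_pos: [0.5538, 0.1163, 0.1601]
eef_rot: [0.661, 0.704, 0.187, 0.182]
contact_force: [-0.9, -0.2, -0.1]
opening: 0.571
finger_force: 12.0
```

Request:
send_rows:
  motion:
    - {"x": 0,"y": 0,"z": 0.5,"rx": 0,"ry": 0,"rz": 0,"jaw": 4.5}
    - {"x": 0,"y": 0,"z": 0,"rx": 0,"ry": 0,"rz": 0,"jaw": 4.5}
    - {"x": 0,"y": 0,"z": 0,"rx": 0,"ry": 0,"rz": 0,"jaw": 4.5}
    - {"x": 0,"y": 0,"z": 0,"rx": 0,"ry": 0,"rz": 0,"jaw": 4.5}
    - {"x": 0,"y": 0,"z": 0,"rx": 0,"ry": 0,"rz": 0,"jaw": 4.5}

```text
clock: 10.75
tool_pos: [0.5544, 0.1175, 0.158]
eef_rot: [0.659, 0.706, 0.187, 0.182]
contact_force: [0.6, -0.1, -0.7]
opening: 0.573
finger_force: 12.0
```

Run:
```python
from h import *
go(NEST+NV*.044,RP); print(get_state()["q"].round(3))
S={n:snapshot(n) for n in("scene","top")}
a=S["top"]["img"][150:240,150:290]; b=S["scene"]["img"][130:220,205:345]
im=cv2.resize(np.vstack([a,b]),(466,600),interpolation=2); im=np.clip(255*(im/255.)**.6,0,255).astype(np.uint8)
cv2.imwrite("pics/g.png",im[:,:,::-1])
```

```text
pos [0.5544 0.1175 0.158 ] x [-0.066  0.998 -0.01 ] z [ 0.504  0.025 -0.864] tool shift cm [ 0.58 -1.82  4.13] F [ 0.58 -0.08 -0.73] t 10.75 open 50.4
turn [0.005 0.011 0.   ]
[-0.11   0.736 -0.435  2.3    2.243  0.581 -2.507]
```

View pics/g.png

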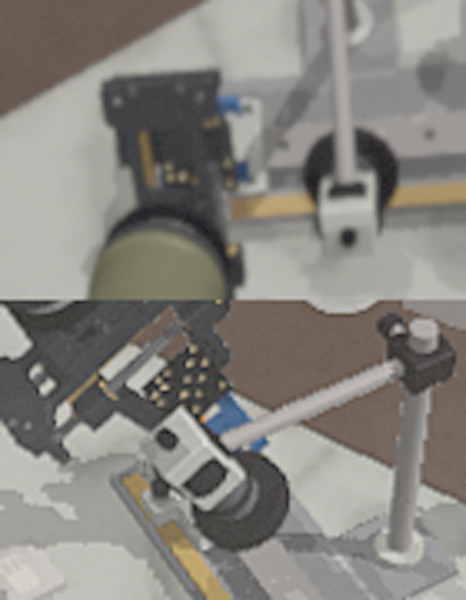

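The tray is above the nest with its chips showing, at (180,172) in the upper half and (180,380) in the lower. The descent fell about 1.8 cm short sideways at the wrist. I'll correct that gently while watching the joints.

Request:
send_rows:
  motion:
    - {"x": 0.3,"y": -0.6,"z": 0,"rx": 0,"ry": 0.006,"rz": 0,"jaw": 4.5}
    - {"x": 0.3,"y": -0.6,"z": 0,"rx": 0,"ry": 0.006,"rz": 0,"jaw": 4.5}
    - {"x": 0,"y": -0.6,"z": 0,"rx": 0,"ry": 0,"rz": 0,"jaw": 4.5}
    - {"x": 0,"y": 0,"z": 0,"rx": 0,"ry": 0,"rz": 0,"jaw": 4.5}
    - {"x": 0,"y": 0,"z": 0,"rx": 0,"ry": 0,"rz": 0,"jaw": 4.5}

```text
clock: 11.35
tool_pos: [0.5383, 0.1221, 0.1478]
eef_rot: [0.658, 0.707, 0.191, 0.177]
contact_force: [0.5, -0.0, -0.7]
opening: 0.57
finger_force: 12.0
```

```bash
sed -i 's/^NEST=.*075\]);/NEST=np.array([.5812,.1253,.075]);/' h.py
python3 - <<'E'
from h import *
go(NEST+NV*.034,RP); print(get_state()["q"].round(3))
E
```

```text
pos [0.5383 0.1221 0.1478] x [-0.072  0.997  0.001] z [ 0.501  0.036 -0.864] tool shift cm [0.01 0.07 5.06] F [ 0.49 -0.04 -0.75] t 11.35 open 50.2
turn [ 0.003 -0.001 -0.   ]
[-0.099  0.764 -0.486  2.346  2.278  0.65  -2.561]
```

Request:
send_rows:
  motion:
    - {"x": 0,"y": 0.07,"z": 0.5,"rx": 0,"ry": 0,"rz": 0,"jaw": 4.5}
    - {"x": 0,"y": 0,"z": 0.8,"rx": 0,"ry": 0,"rz": 0,"jaw": 4.5}
    - {"x": 0,"y": 0,"z": 0.8,"rx": 0,"ry": 0,"rz": 0,"jaw": 4.5}
    - {"x": 0,"y": 0,"z": 0.5,"rx": 0,"ry": 0,"rz": 0,"jaw": 4.5}
    - {"x": 0,"y": 0,"z": 0,"rx": 0,"ry": 0,"rz": 0,"jaw": 4.5}

```text
clock: 11.85
tool_pos: [0.5524, 0.123, 0.1251]
eef_rot: [0.658, 0.706, 0.191, 0.177]
contact_force: [-0.2, 0.3, -0.4]
opening: 0.57
finger_force: 12.0
```

Run:
```python
from h import *
go(NEST+NV*.034,RP); print(get_state()["q"].round(3))
```

```text
pos [0.5524 0.123  0.1251] x [-0.071  0.997  0.001] z [ 0.501  0.036 -0.865] tool shift cm [ 0.02 -0.01  2.38] F [-0.18  0.29 -0.44] t 11.85 open 50.2
turn [ 0.003 -0.    -0.001]
[-0.089  0.824 -0.486  2.316  2.308  0.677 -2.564]
```

Request:
send_rows:
  motion:
    - {"x": 0,"y": 0,"z": 0.6,"rx": 0,"ry": 0,"rz": 0,"jaw": 4.5}
    - {"x": 0,"y": 0,"z": 0.9,"rx": 0,"ry": 0,"rz": 0,"jaw": 4.5}
    - {"x": 0,"y": 0,"z": 0.9,"rx": 0,"ry": 0,"rz": 0,"jaw": 4.5}
    - {"x": 0,"y": 0,"z": 0.5,"rx": 0,"ry": 0,"rz": 0,"jaw": 4.5}
    - {"x": 0,"y": 0,"z": 0,"rx": 0,"ry": 0,"rz": 0,"jaw": 4.5}

```text
clock: 12.35
tool_pos: [0.5669, 0.1241, 0.1001]
eef_rot: [0.658, 0.706, 0.191, 0.177]
contact_force: [-1.3, -0.1, -0.9]
opening: 0.573
finger_force: 12.0
```

Run:
```python
from h import *
go(NEST+NV*.014,RP); print(get_state()["q"].round(3))
S={n:snapshot(n) for n in("scene","top")}
for n,(x0,x1,y0,y1) in(("scene",(235,300,140,190)),("top",(190,245,165,225))):
    im=S[n]["img"].astype(int)[y0:y1,x0:x1]; m=(im[...,2]>im[...,0]+40)&(im[...,2]>im[...,1]+20); v,u=np.nonzero(m)
    print(n,len(u), (u.min()+x0,u.max()+x0,v.min()+y0,v.max()+y0) if len(u) else "")
    for e in((-.03,-.03),(-.03,.03),(.03,-.03),(.03,.03)): print(proj(S[n],NEST+RP.apply([e[1],e[0],-.004])).round(1),end=" ")
    print()
a=S["top"]["img"][160:230,170:270]; b=S["scene"]["img"][130:200,230:330]
im=cv2.resize(np.hstack([a,b]),(800,280),interpolation=2); im=np.clip(255*(im/255.)**.6,0,255).astype(np.uint8)
cv2.imwrite("pics/h.png",im[:,:,::-1])
```

```text
pos [0.5669 0.1241 0.1001] x [-0.071  0.997  0.001] z [ 0.501  0.036 -0.865] tool shift cm [ 0.02 -0.01  1.49] F [-1.3  -0.12 -0.93] t 12.35 open 50.4
turn [ 0.003 -0.    -0.001]
[-0.08   0.886 -0.485  2.281  2.34   0.701 -2.565]
scene 23 (np.int64(276), np.int64(284), np.int64(163), np.int64(175))
[263.9 188.6] [251.6 172.3] [283.  171.6] [270.1 155.7] 
top 11 (np.int64(217), np.int64(220), np.int64(179), np.int64(181))
[224.1 203.3] [199.4 205.1] [221.2 180.1] [195.9 182. ]
```

Request:
send_rows:
  motion:
    - {"x": 0,"y": 0,"z": 0.3,"rx": 0,"ry": 0,"rz": 0,"jaw": 4.5}
    - {"x": 0,"y": 0,"z": 0.3,"rx": 0,"ry": 0,"rz": 0,"jaw": 4.5}
    - {"x": 0,"y": 0,"z": 0.2,"rx": 0,"ry": 0,"rz": 0,"jaw": 4.5}
    - {"x": 0,"y": 0,"z": 0,"rx": 0,"ry": 0,"rz": 0,"jaw": 4.5}
    - {"x": 0,"y": 0,"z": 0,"rx": 0,"ry": 0,"rz": 0,"jaw": 4.5}

```text
clock: 12.95
tool_pos: [0.5707, 0.1245, 0.094]
eef_rot: [0.658, 0.707, 0.191, 0.177]
contact_force: [-0.3, -0.2, 0.0]
opening: 0.573
finger_force: 12.0
```

```bash
cat >> h.py <<'E'
def ft():
    F=np.mean([0*0+get_state()["contact_force"] for _ in range(3)],0); s=get_state(); r=Rt(s)
    print("F tool",r.inv().apply(F).round(1),"M tool",r.inv().apply(s["moment"]).round(2))
E
python3 - <<'E'
from h import *
go(NEST+NV*.014,RP); ft()
E
```

```text
pos [0.5707 0.1245 0.094 ] x [-0.071  0.997  0.001] z [ 0.502  0.037 -0.864] tool shift cm [ 0.   -0.04  0.77] F [-0.32 -0.2   0.01] t 12.95 open 50.4
turn [ 0.004 -0.001 -0.   ]
F tool [-0.2 -0.3 -0.2] M tool [ 0.4  -0.04 -0.06]
```

Request:
send_rows:
  motion:
    - {"x": 0,"y": 0,"z": 0.2,"rx": 0,"ry": 0,"rz": 0,"jaw": 4.5}
    - {"x": 0,"y": 0,"z": 0.2,"rx": 0,"ry": 0,"rz": 0,"jaw": 4.5}
    - {"x": 0,"y": 0,"z": 0.1,"rx": 0,"ry": 0,"rz": 0,"jaw": 4.5}
    - {"x": 0,"y": 0,"z": 0,"rx": 0,"ry": 0,"rz": 0,"jaw": 4.5}
    - {"x": 0,"y": 0,"z": 0,"rx": 0,"ry": 0,"rz": 0,"jaw": 4.5}

```text
clock: 13.45
tool_pos: [0.5732, 0.1247, 0.0897]
eef_rot: [0.658, 0.707, 0.191, 0.177]
contact_force: [0.4, 0.0, -0.3]
opening: 0.572
finger_force: 12.0
```

Run:
```python
from h import *
go(NEST+NV*.014,RP); ft()
```

```text
pos [0.5732 0.1247 0.0897] x [-0.071  0.997  0.001] z [ 0.502  0.037 -0.864] tool shift cm [ 0.   -0.04  0.27] F [ 0.37  0.03 -0.32] t 13.45 open 50.3
turn [ 0.004 -0.001 -0.   ]
F tool [0.  0.2 0.5] M tool [ 0.41 -0.13 -0.01]
```

Request:
send_rows:
  motion:
    - {"x": 0,"y": 0,"z": 0.1,"rx": 0,"ry": 0,"rz": 0,"jaw": 4.5}
    - {"x": 0,"y": 0,"z": 0.1,"rx": 0,"ry": 0,"rz": 0,"jaw": 4.5}
    - {"x": 0,"y": 0,"z": 0.05,"rx": 0,"ry": 0,"rz": 0,"jaw": 4.5}
    - {"x": 0,"y": 0,"z": 0,"rx": 0,"ry": 0,"rz": 0,"jaw": 4.5}
    - {"x": 0,"y": 0,"z": 0,"rx": 0,"ry": 0,"rz": 0,"jaw": 4.5}

```text
clock: 13.95
tool_pos: [0.5745, 0.1248, 0.0875]
eef_rot: [0.658, 0.707, 0.191, 0.177]
contact_force: [0.4, 0.1, 0.4]
opening: 0.571
finger_force: 12.0
```

Run:
```python
from h import *
go(NEST+NV*.014,RP); ft()
```

```text
pos [0.5745 0.1248 0.0875] x [-0.072  0.997  0.001] z [ 0.502  0.037 -0.864] tool shift cm [ 0.   -0.04  0.02] F [0.37 0.09 0.45] t 13.95 open 50.2
turn [ 0.004 -0.001 -0.   ]
F tool [ 0.1  0.6 -0.2] M tool [ 0.44 -0.04 -0.01]
```

Request:
send_rows:
  motion:
    - {"x": 0,"y": 0,"z": 0.1,"rx": 0,"ry": 0,"rz": 0,"jaw": 4.5}
    - {"x": 0,"y": 0,"z": 0.05,"rx": 0,"ry": 0,"rz": 0,"jaw": 4.5}
    - {"x": 0,"y": 0,"z": 0,"rx": 0,"ry": 0,"rz": 0,"jaw": 4.5}
    - {"x": 0,"y": 0,"z": 0,"rx": 0,"ry": 0,"rz": 0,"jaw": 4.5}
    - {"x": 0,"y": 0,"z": 0,"rx": 0,"ry": 0,"rz": 0,"jaw": 4.5}

```text
clock: 14.45
tool_pos: [0.5748, 0.1249, 0.087]
eef_rot: [0.658, 0.707, 0.191, 0.177]
contact_force: [-4.1, -2.0, 7.9]
opening: 0.57
finger_force: 12.0
```

Run:
```python
from h import *
go(NEST+NV*.014,RP); ft()
```

```text
pos [0.5748 0.1249 0.087 ] x [-0.072  0.997  0.001] z [ 0.502  0.037 -0.864] tool shift cm [-0.01 -0.04 -0.04] F [-4.06 -1.99  7.88] t 14.45 open 50.2
turn [ 0.004 -0.001  0.   ]
F tool [-1.7  0.3 -8.9] M tool [ 0.36 -0.17 -0.05]
```

Contact came at the expected seat depth, with about 9 N square to the bed. I'll release and back off along the bed normal.

Request:
send_rows:
  motion:
    - {"x": 0,"y": 0,"z": -0.07,"rx": 0,"ry": 0,"rz": 0,"jaw": 4.5}
    - {"x": 0,"y": 0,"z": 0,"rx": 0,"ry": 0,"rz": 0,"jaw": 5.3}
    - {"x": 0,"y": 0,"z": 0,"rx": 0,"ry": 0,"rz": 0,"jaw": 5.6}
    - {"x": 0,"y": 0,"z": 0,"rx": 0,"ry": 0,"rz": 0,"jaw": 6}
    - {"x": 0,"y": 0,"z": 0,"rx": 0,"ry": 0,"rz": 0,"jaw": 6}

```text
clock: 14.95
tool_pos: [0.5749, 0.1248, 0.0868]
eef_rot: [0.658, 0.707, 0.191, 0.177]
contact_force: [-0.9, 0.2, 0.0]
opening: 0.682
finger_force: 0.0
```

Run:
```python
from h import *
go(NEST+NV*.014,RP); ft()
```

```text
pos [0.5749 0.1248 0.0868] x [-0.071  0.997  0.001] z [ 0.502  0.036 -0.864] tool shift cm [ 0.01 -0.04 -0.07] F [-0.86  0.22  0.02] t 14.95 open 60.0
turn [ 0.004 -0.001 -0.   ]
F tool [ 0.3 -0.7 -0.4] M tool [ 0.38 -0.07  0.01]
```

Request:
send_rows:
  motion:
    - {"x": 0,"y": 0,"z": -0.4,"rx": 0,"ry": 0,"rz": 0,"jaw": 6}
    - {"x": 0,"y": 0,"z": -0.8,"rx": 0,"ry": 0,"rz": 0,"jaw": 6}
    - {"x": 0,"y": 0,"z": -1.5,"rx": 0,"ry": 0,"rz": 0,"jaw": 6}
    - {"x": 0,"y": 0,"z": -2,"rx": 0,"ry": 0,"rz": 0,"jaw": 6}
    - {"x": 0,"y": 0,"z": -2,"rx": 0,"ry": 0,"rz": 0,"jaw": 6}

```text
clock: 15.45
tool_pos: [0.5404, 0.1223, 0.1457]
eef_rot: [0.658, 0.707, 0.191, 0.177]
contact_force: [0.7, -0.1, 0.4]
opening: 0.683
finger_force: 0.0
```

Request:
send_rows:
  motion:
    - {"x": 0,"y": 0,"z": -2,"rx": 0,"ry": 0,"rz": 0,"jaw": 6}
    - {"x": 0,"y": 0,"z": -2,"rx": 0,"ry": 0,"rz": 0,"jaw": 4}
    - {"x": 0,"y": 0,"z": -2,"rx": 0,"ry": 0,"rz": 0,"jaw": 2}
    - {"x": 0,"y": 0,"z": -1,"rx": 0,"ry": 0,"rz": 0,"jaw": 0}
    - {"x": 0,"y": 0,"z": 0,"rx": 0,"ry": 0,"rz": 0,"jaw": 0}

```text
clock: 15.95
tool_pos: [0.5059, 0.1199, 0.2067]
eef_rot: [0.657, 0.707, 0.192, 0.178]
contact_force: [-0.2, 0.3, -0.9]
opening: 0.341
finger_force: 0.0
```

```bash
cat >> h.py <<'E'
A=np.radians(35); RU=TR(np.array([0,np.cos(A),-np.sin(A)]),np.array([0,-np.sin(A),-np.cos(A)]))
def push(y,z=.038): # TCP for the front tip corner at slide y
    tip=SL([0,y+.009*np.cos(A),z]); return tip-.011*RU.as_matrix()[:,2]
E
python3 - <<'E'
from h import *
go(push(.175,.15),RU); print(push(.175,.15),get_state()["q"].round(3))
EE=snapshot("top"); save(EE,"i")
b=snapshot("scene")
print((EE["img"][170:215,185:240].max(2)<60).sum())
E
```

```text
pos [0.5059 0.1199 0.2067] x [-0.072  0.997  0.001] z [ 0.504  0.037 -0.863] tool shift cm [7.8  4.1  7.93] F [-0.2   0.35 -0.93] t 15.95 open 30.0
turn [ 0.513 -0.597 -0.161]
[0.57550974 0.20319883 0.15901067] [-0.131  0.599 -0.463  2.394  2.167  0.546 -2.506]
925
```

Request:
send_rows:
  motion:
    - {"x": 1,"y": 0,"z": 0,"rx": 0.073,"ry": -0.085,"rz": -0.023,"jaw": 0}
    - {"x": 1,"y": 0,"z": 0,"rx": 0.073,"ry": -0.085,"rz": -0.023,"jaw": 0}
    - {"x": 1,"y": 0,"z": 0,"rx": 0.073,"ry": -0.085,"rz": -0.023,"jaw": 0}
    - {"x": 1,"y": 0,"z": 0,"rx": 0.073,"ry": -0.085,"rz": -0.023,"jaw": 0}
    - {"x": 1,"y": 0,"z": 0,"rx": 0.073,"ry": -0.085,"rz": -0.023,"jaw": 0}

```text
clock: 16.55
tool_pos: [0.5075, 0.1331, 0.1966]
eef_rot: [0.667, 0.714, 0.004, 0.215]
contact_force: [1.3, -0.9, -0.5]
opening: 0.006
finger_force: 0.0
```

Run:
```python
from h import *
go(push(.175,.15),RU); print(get_state()["q"].round(3))
```

```text
pos [0.5075 0.1331 0.1966] x [-0.019  0.953 -0.301] z [ 0.312 -0.28  -0.908] tool shift cm [7.69 6.14 3.57] F [ 1.26 -0.85 -0.52] t 16.55 open 0.6
turn [ 0.286 -0.295 -0.094]
[-0.551  0.63  -0.07   2.121  1.059  0.536 -1.503]
```

Request:
send_rows:
  motion:
    - {"x": 1,"y": 0.8,"z": 0,"rx": 0.057,"ry": -0.059,"rz": -0.019,"jaw": 0}
    - {"x": 1,"y": 0.8,"z": 0,"rx": 0.057,"ry": -0.059,"rz": -0.019,"jaw": 0}
    - {"x": 1,"y": 0.8,"z": 0,"rx": 0.057,"ry": -0.059,"rz": -0.019,"jaw": 0}
    - {"x": 1,"y": 0.8,"z": 0,"rx": 0.057,"ry": -0.059,"rz": -0.019,"jaw": 0}
    - {"x": 1,"y": 0.8,"z": 0,"rx": 0.057,"ry": -0.059,"rz": -0.019,"jaw": 0}

```text
clock: 17.05
tool_pos: [0.5459, 0.1841, 0.1829]
eef_rot: [0.649, 0.699, -0.204, 0.22]
contact_force: [0.7, -0.6, -0.1]
opening: 0.008
finger_force: 0.0
```

Run:
```python
from h import *
go(push(.175,.15),RU); print(get_state()["q"].round(3))
```

```text
pos [0.5459 0.1841 0.1829] x [-0.06   0.818 -0.572] z [ 0.043 -0.57  -0.82 ] tool shift cm [2.75 3.1  0.99] F [ 0.74 -0.62 -0.11] t 17.05 open 0.7
turn [ 0.002 -0.002  0.002]
[-0.578  0.869 -0.174  1.601  0.665  1.184 -1.06 ]
```

Request:
send_rows:
  motion:
    - {"x": 1,"y": 1,"z": 0.3,"rx": 0,"ry": 0,"rz": 0,"jaw": 0}
    - {"x": 1,"y": 1,"z": 0.4,"rx": 0,"ry": 0,"rz": 0,"jaw": 0}
    - {"x": 0.75,"y": 1.1,"z": 0.3,"rx": 0,"ry": 0,"rz": 0,"jaw": 0}
    - {"x": 0,"y": 0,"z": 0,"rx": 0,"ry": 0,"rz": 0,"jaw": 0}
    - {"x": 0,"y": 0,"z": 0,"rx": 0,"ry": 0,"rz": 0,"jaw": 0}

```text
clock: 17.55
tool_pos: [0.5749, 0.2024, 0.1593]
eef_rot: [0.649, 0.699, -0.202, 0.22]
contact_force: [-0.3, -0.6, 0.7]
opening: 0.004
finger_force: 0.0
```

Run:
```python
from h import *
go(push(.172,.08),RU);go(push(.172,.04),RU); print(get_state()["q"].round(3))
S=snapshot("top")
im=S["img"].astype(int); r,g,b=im[...,0],im[...,1],im[...,2]
m=((r>b+70)&(r>g+50)); m[:165]=0;m[220:]=0;m[:,:180]=0;m[:,240:]=0
v,u=np.nonzero(m); print(len(u),u.mean(),v.mean(),onz(S,u.mean(),v.mean(),.054), "expected",SL([0,.154,.054]))
a=S["img"][160:230,170:270]; b=snapshot("scene")["img"][130:200,230:330]
im=cv2.resize(np.hstack([a,b]),(800,280),interpolation=2); im=np.clip(255*(im/255.)**.6,0,255).astype(np.uint8)
cv2.imwrite("pics/j.png",im[:,:,::-1])
```

```text
pos [0.5749 0.2024 0.1593] x [-0.06   0.819 -0.571] z [ 0.045 -0.569 -0.821] tool shift cm [3.83 0.05 5.9 ] F [-0.28 -0.63  0.66] t 17.55 open 0.3
turn [ 0.004 -0.004  0.001]
pos [0.5749 0.2024 0.1593] x [-0.06   0.819 -0.571] z [ 0.045 -0.569 -0.821] tool shift cm [6.11 0.04 9.18] F [-0.28 -0.63  0.66] t 17.55 open 0.3
turn [ 0.004 -0.004  0.001]
[-0.579  0.938 -0.169  1.497  0.666  1.207 -1.035]
26 193.96153846153845 192.46153846153845 [0.58350404 0.16866755 0.054     ] expected [0.57798939 0.16860588 0.054     ]
```

View pics/j.png

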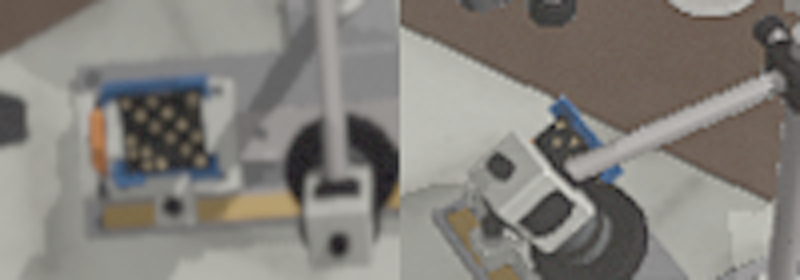

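Request:
send_rows:
  motion:
    - {"x": 0.8,"y": 0,"z": 1.2,"rx": 0,"ry": 0,"rz": 0,"jaw": 0}
    - {"x": 1.2,"y": 0,"z": 1.8,"rx": 0,"ry": 0,"rz": 0,"jaw": 0}
    - {"x": 1.2,"y": 0,"z": 1.8,"rx": 0,"ry": 0,"rz": 0,"jaw": 0}
    - {"x": 0.6,"y": 0,"z": 1.1,"rx": 0,"ry": 0,"rz": 0,"jaw": 0}
    - {"x": 0,"y": 0,"z": 0,"rx": 0,"ry": 0,"rz": 0,"jaw": 0}

```text
clock: 18.15
tool_pos: [0.5747, 0.1996, 0.0883]
eef_rot: [0.649, 0.699, -0.203, 0.22]
contact_force: [0.0, 0.3, 0.4]
opening: 0.007
finger_force: 0.0
```

Run:
```python
from h import *
go(push(.172,.04),RU)
```

```text
pos [0.5747 0.1996 0.0883] x [-0.061  0.819 -0.571] z [ 0.044 -0.57  -0.821] tool shift cm [2.29 0.11 3.19] F [0.05 0.32 0.36] t 18.15 open 0.6
turn [ 0.003 -0.003  0.002]
```

The tray lies in the blue nest between the guides with its chips in place, at (163,130) in the left half. The orange tab is at (98,140). I'll go down behind the tab.

Request:
send_rows:
  motion:
    - {"x": 0.8,"y": 0.1,"z": 1.2,"rx": 0,"ry": 0,"rz": 0,"jaw": 0}
    - {"x": 0.8,"y": 0,"z": 1.2,"rx": 0,"ry": 0,"rz": 0,"jaw": 0}
    - {"x": 0.5,"y": 0,"z": 0.7,"rx": 0,"ry": 0,"rz": 0,"jaw": 0}
    - {"x": 0.2,"y": 0,"z": 0.1,"rx": 0,"ry": 0,"rz": 0,"jaw": 0}
    - {"x": 0,"y": 0,"z": 0,"rx": 0,"ry": 0,"rz": 0,"jaw": 0}

```text
clock: 18.65
tool_pos: [0.5769, 0.2016, 0.0503]
eef_rot: [0.649, 0.699, -0.201, 0.22]
contact_force: [-0.1, 0.1, -0.9]
opening: 0.005
finger_force: 0.0
```

Run:
```python
from h import *
go(push(.172,.04),RU);go(push(.158,.04),RU);go(push(.048,.04),RU);ft()
```

```text
pos [0.5769 0.2016 0.0503] x [-0.06   0.82  -0.569] z [ 0.046 -0.568 -0.822] tool shift cm [-0.04 -0.12  0.19] F [-0.11  0.1  -0.87] t 18.65 open 0.4
turn [ 0.006 -0.005  0.001]
pos [0.5769 0.2016 0.0503] x [-0.06   0.82  -0.569] z [ 0.046 -0.568 -0.822] tool shift cm [-1.19 -0.13  0.98] F [-0.11  0.1  -0.87] t 18.65 open 0.4
turn [ 0.006 -0.005  0.001]
pos [0.5769 0.2016 0.0503] x [-0.06   0.82  -0.569] z [ 0.046 -0.568 -0.822] tool shift cm [-10.23  -0.17   7.25] F [-0.11  0.1  -0.87] t 18.65 open 0.4
turn [ 0.006 -0.005  0.001]
F tool [ 0.6 -0.1  0.7] M tool [-0.06  0.48  0.05]
```

Request:
send_rows:
  motion:
    - {"x": -0.33,"y": -0.05,"z": 0.23,"rx": 0,"ry": 0,"rz": 0,"jaw": 0}
    - {"x": -0.33,"y": -0.05,"z": 0.23,"rx": 0,"ry": 0,"rz": 0,"jaw": 0}
    - {"x": -0.33,"y": 0,"z": 0.23,"rx": 0,"ry": 0,"rz": 0,"jaw": 0}
    - {"x": -0.25,"y": 0,"z": 0.17,"rx": 0,"ry": 0,"rz": 0,"jaw": 0}
    - {"x": -0.16,"y": 0,"z": 0.11,"rx": 0,"ry": 0,"rz": 0,"jaw": 0}

```text
clock: 19.15
tool_pos: [0.5773, 0.1873, 0.051]
eef_rot: [0.65, 0.7, -0.199, 0.219]
contact_force: [-2.1, 7.9, 4.2]
opening: 0.008
finger_force: 3.9
```

Run:
```python
from h import *
go(push(.158,.04),RU);go(push(.048,.04),RU)
```

```text
pos [0.5773 0.1873 0.051 ] x [-0.06   0.823 -0.565] z [ 0.048 -0.563 -0.825] tool shift cm [ 0.02 -0.07  0.22] F [-2.13  7.86  4.19] t 19.15 open 0.7
turn [ 0.008 -0.011  0.001]
pos [0.5773 0.1873 0.051 ] x [-0.06   0.823 -0.565] z [ 0.048 -0.563 -0.825] tool shift cm [-9.05 -0.13  6.43] F [-2.13  7.86  4.19] t 19.15 open 0.7
turn [ 0.008 -0.011  0.001]
```

Request:
send_rows:
  motion:
    - {"x": -0.16,"y": 0,"z": 0.14,"rx": 0,"ry": 0,"rz": 0,"jaw": 0}
    - {"x": -0.24,"y": 0,"z": 0.2,"rx": 0,"ry": 0,"rz": 0,"jaw": 0}
    - {"x": -0.3,"y": 0,"z": 0.24,"rx": 0,"ry": 0,"rz": 0,"jaw": 0}
    - {"x": -0.33,"y": 0,"z": 0.24,"rx": 0,"ry": 0,"rz": 0,"jaw": 0}
    - {"x": -0.33,"y": 0,"z": 0.24,"rx": 0,"ry": 0,"rz": 0,"jaw": 0}

```text
clock: 19.65
tool_pos: [0.5787, 0.1695, 0.0503]
eef_rot: [0.65, 0.7, -0.199, 0.219]
contact_force: [-1.2, 5.2, 4.0]
opening: 0.007
finger_force: 2.4
```

Run:
```python
from h import *
go(push(.048,.04),RU)
```

```text
pos [0.5787 0.1695 0.0503] x [-0.06   0.822 -0.566] z [ 0.048 -0.564 -0.824] tool shift cm [-7.61 -0.13  5.38] F [-1.24  5.16  3.97] t 19.65 open 0.6
turn [ 0.008 -0.009  0.001]
```

Request:
send_rows:
  motion:
    - {"x": -0.33,"y": -0.01,"z": 0.235,"rx": 0,"ry": 0,"rz": 0,"jaw": 0}
    - {"x": -0.33,"y": 0,"z": 0.235,"rx": 0,"ry": 0,"rz": 0,"jaw": 0}
    - {"x": -0.33,"y": 0,"z": 0.235,"rx": 0,"ry": 0,"rz": 0,"jaw": 0}
    - {"x": -0.33,"y": 0,"z": 0.235,"rx": 0,"ry": 0,"rz": 0,"jaw": 0}
    - {"x": -0.33,"y": -0.01,"z": 0.235,"rx": 0,"ry": 0,"rz": 0,"jaw": 0}

```text
clock: 20.15
tool_pos: [0.5803, 0.1466, 0.0496]
eef_rot: [0.65, 0.699, -0.201, 0.22]
contact_force: [-0.1, 3.8, 3.9]
opening: 0.009
finger_force: 2.3
```

Request:
send_rows:
  motion:
    - {"x": -0.33,"y": -0.01,"z": 0.235,"rx": 0,"ry": 0,"rz": 0,"jaw": 0}
    - {"x": -0.33,"y": 0,"z": 0.235,"rx": 0,"ry": 0,"rz": 0,"jaw": 0}
    - {"x": -0.33,"y": 0,"z": 0.235,"rx": 0,"ry": 0,"rz": 0,"jaw": 0}
    - {"x": -0.33,"y": 0,"z": 0.235,"rx": 0,"ry": 0,"rz": 0,"jaw": 0}
    - {"x": -0.33,"y": -0.01,"z": 0.235,"rx": 0,"ry": 0,"rz": 0,"jaw": 0}

```text
clock: 20.65
tool_pos: [0.5815, 0.1264, 0.0492]
eef_rot: [0.65, 0.699, -0.201, 0.22]
contact_force: [1.7, 5.4, 3.1]
opening: 0.006
finger_force: 2.2
```

Run:
```python
from h import *
go(push(.048,.04),RU); print(get_state()["q"].round(2))
```

```text
pos [0.5815 0.1264 0.0492] x [-0.059  0.82  -0.569] z [ 0.047 -0.567 -0.822] tool shift cm [-4.1  -0.06  2.87] F [1.74 5.37 3.06] t 20.65 open 0.6
turn [ 0.006 -0.005  0.   ]
[-0.51  1.07 -0.11  1.63  0.79  0.95 -1.14]
```

Request:
send_rows:
  motion:
    - {"x": -0.33,"y": -0.01,"z": 0.235,"rx": 0,"ry": 0,"rz": 0,"jaw": 0}
    - {"x": -0.33,"y": 0,"z": 0.235,"rx": 0,"ry": 0,"rz": 0,"jaw": 0}
    - {"x": -0.33,"y": 0,"z": 0.235,"rx": 0,"ry": 0,"rz": 0,"jaw": 0}
    - {"x": -0.33,"y": 0,"z": 0.235,"rx": 0,"ry": 0,"rz": 0,"jaw": 0}
    - {"x": -0.33,"y": -0.01,"z": 0.235,"rx": 0,"ry": 0,"rz": 0,"jaw": 0}

```text
clock: 21.15
tool_pos: [0.5827, 0.1063, 0.049]
eef_rot: [0.65, 0.699, -0.201, 0.22]
contact_force: [1.7, 3.9, 2.7]
opening: 0.008
finger_force: 2.2
```

Request:
send_rows:
  motion:
    - {"x": -0.33,"y": -0.01,"z": 0.235,"rx": 0,"ry": 0,"rz": 0,"jaw": 0}
    - {"x": -0.33,"y": 0,"z": 0.235,"rx": 0,"ry": 0,"rz": 0,"jaw": 0}
    - {"x": -0.33,"y": 0,"z": 0.235,"rx": 0,"ry": 0,"rz": 0,"jaw": 0}
    - {"x": -0.25,"y": 0,"z": 0.17,"rx": 0,"ry": 0,"rz": 0,"jaw": 0}
    - {"x": -0.16,"y": 0,"z": 0.11,"rx": 0,"ry": 0,"rz": 0,"jaw": 0}

```text
clock: 21.65
tool_pos: [0.5835, 0.0885, 0.0488]
eef_rot: [0.65, 0.699, -0.202, 0.22]
contact_force: [1.4, 2.3, 1.1]
opening: 0.002
finger_force: 1.4
```

```bash
cat >> h.py <<'E'
def tab():
    for n,roi in(("top",(180,290,160,225)),("scene",(235,330,140,230))):
        S=snapshot(n); x0,x1,y0,y1=roi
        im=S["img"].astype(int)[y0:y1,x0:x1]; r,g,b=im[...,0],im[...,1],im[...,2]
        v,u=np.nonzero((r>b+70)&(r>g+50)); 
        if len(u): print(n,len(u),u.mean()+x0,v.mean()+y0,"slide",R.from_euler("z",-YAW).apply(onz(S,u.mean()+x0,v.mean()+y0,.054)-C).round(4))
        v,u=np.nonzero((b>r+40)&(b>g+20)); 
        if len(u): print(n,"blue",len(u),u.mean()+x0,v.mean()+y0,"slide",R.from_euler("z",-YAW).apply(onz(S,u.mean()+x0,v.mean()+y0,.075)-C).round(4))
E
python3 - <<'E'
from h import *
go(push(.048,.04),RU); tab()
E
```

```text
pos [0.5835 0.0885 0.0488] x [-0.059  0.819 -0.57 ] z [ 0.046 -0.568 -0.822] tool shift cm [-1.    0.02  0.67] F [1.37 2.32 1.13] t 21.65 open 0.2
turn [ 0.005 -0.004  0.   ]
top 16 234.25 191.0 slide [0.0018 0.0549 0.054 ]
top blue 42 248.02380952380952 179.04761904761904 slide [0.0252 0.0179 0.075 ]
scene blue 88 295.4886363636364 201.3409090909091 slide [0.0106 0.0025 0.075 ]
```

Request:
send_rows:
  motion:
    - {"x": -0.16,"y": 0,"z": 0.11,"rx": 0,"ry": 0,"rz": 0,"jaw": 0}
    - {"x": -0.16,"y": 0,"z": 0.11,"rx": 0,"ry": 0,"rz": 0,"jaw": 0}
    - {"x": -0.16,"y": 0,"z": 0.11,"rx": 0,"ry": 0,"rz": 0,"jaw": 0}
    - {"x": -0.16,"y": 0,"z": 0.11,"rx": 0,"ry": 0,"rz": 0,"jaw": 0}
    - {"x": -0.08,"y": 0,"z": 0.06,"rx": 0,"ry": 0,"rz": 0,"jaw": 0}

```text
clock: 22.25
tool_pos: [0.5839, 0.08, 0.0487]
eef_rot: [0.65, 0.699, -0.202, 0.22]
contact_force: [0.4, 0.5, -0.1]
opening: 0.007
finger_force: 0.3
```

Run:
```python
from h import *
go(push(.048,.04),RU); tab(); go(push(.048,.04),RU)
```

```text
pos [0.5839 0.08   0.0487] x [-0.059  0.819 -0.57 ] z [ 0.045 -0.568 -0.822] tool shift cm [-0.3   0.04  0.18] F [ 0.42  0.45 -0.09] t 22.25 open 0.7
turn [ 0.005 -0.004  0.   ]
top 24 237.83333333333334 189.41666666666666 slide [0.0051 0.0459 0.054 ]
top blue 39 253.5897435897436 177.12820512820514 slide [0.0289 0.0042 0.075 ]
scene blue 93 296.55913978494624 203.03225806451613 slide [ 0.0101 -0.0029  0.075 ]
pos [0.5842 0.0797 0.0489] x [-0.059  0.819 -0.571] z [ 0.046 -0.569 -0.821] tool shift cm [-0.27  0.01  0.18] F [ 0.21  0.4  -0.32] t 22.35 open 0.6
turn [ 0.005 -0.004 -0.   ]
```

Request:
send_rows:
  motion:
    - {"x": -0.04,"y": 0,"z": 0.03,"rx": 0,"ry": 0,"rz": 0,"jaw": 0}
    - {"x": -0.04,"y": 0,"z": 0.03,"rx": 0,"ry": 0,"rz": 0,"jaw": 0}
    - {"x": -0.04,"y": 0,"z": 0.03,"rx": 0,"ry": 0,"rz": 0,"jaw": 0}
    - {"x": 0,"y": 0,"z": 0,"rx": 0,"ry": 0,"rz": 0,"jaw": 0}
    - {"x": 0,"y": 0,"z": 0,"rx": 0,"ry": 0,"rz": 0,"jaw": 0}

```text
clock: 22.85
tool_pos: [0.5845, 0.0792, 0.0488]
eef_rot: [0.65, 0.699, -0.201, 0.22]
contact_force: [0.0, -0.7, -0.6]
opening: 0.003
finger_force: 0.1
```

Run:
```python
from h import *
go(push(.048,.04),RU); tab(); go(push(.048,.04),RU)
```

```text
pos [0.5845 0.0792 0.0488] x [-0.059  0.82  -0.569] z [ 0.047 -0.568 -0.822] tool shift cm [-0.23 -0.02  0.14] F [ 0.02 -0.69 -0.58] t 22.85 open 0.3
turn [ 0.006 -0.005  0.   ]
top 26 238.03846153846155 188.84615384615384 slide [0.0064 0.0453 0.054 ]
top blue 38 253.5263157894737 177.1315789473684 slide [0.0289 0.0044 0.075 ]
scene blue 98 296.5 204.22448979591837 slide [ 0.0082 -0.0058  0.075 ]
pos [0.5846 0.0792 0.0488] x [-0.059  0.82  -0.569] z [ 0.047 -0.568 -0.822] tool shift cm [-0.23 -0.02  0.14] F [-0.95  0.35  0.03] t 22.95 open 0.4
turn [ 0.006 -0.005  0.   ]
```

Request:
send_rows:
  motion:
    - {"x": -0.04,"y": 0,"z": 0.03,"rx": 0,"ry": 0,"rz": 0,"jaw": 0}
    - {"x": -0.04,"y": 0,"z": 0.03,"rx": 0,"ry": 0,"rz": 0,"jaw": 0}
    - {"x": -0.04,"y": 0,"z": 0.03,"rx": 0,"ry": 0,"rz": 0,"jaw": 0}
    - {"x": 0,"y": 0,"z": 0,"rx": 0,"ry": 0,"rz": 0,"jaw": 0}
    - {"x": 0,"y": 0,"z": 0,"rx": 0,"ry": 0,"rz": 0,"jaw": 0}

```text
clock: 23.45
tool_pos: [0.5847, 0.0784, 0.0487]
eef_rot: [0.65, 0.7, -0.201, 0.22]
contact_force: [-1.3, 2.7, 0.6]
opening: 0.006
finger_force: 1.4
```

Run:
```python
from h import *
go(push(.048,.04),RU); tab(); go(push(.048,.04),RU)
```

```text
pos [0.5847 0.0784 0.0487] x [-0.059  0.82  -0.569] z [ 0.047 -0.567 -0.823] tool shift cm [-0.17 -0.02  0.08] F [-1.34  2.73  0.58] t 23.45 open 0.5
turn [ 0.006 -0.006  0.001]
top 25 238.07999999999998 189.0 slide [0.006  0.0452 0.054 ]
top blue 39 253.6153846153846 177.15384615384616 slide [0.0288 0.0042 0.075 ]
scene blue 101 296.009900990099 203.66336633663366 slide [ 0.0081 -0.0038  0.075 ]
pos [0.5847 0.0783 0.0487] x [-0.059  0.82  -0.569] z [ 0.047 -0.567 -0.823] tool shift cm [-0.17 -0.02  0.08] F [0.05 2.54 0.64] t 23.55 open 0.8
turn [ 0.006 -0.006  0.   ]
```

The pusher holds a steady 2.6 N at rest and the tab doesn't move, so the ball is in the notch. I'll back off.

Request:
send_rows:
  motion:
    - {"x": 0.3,"y": 0,"z": -0.2,"rx": 0,"ry": 0,"rz": 0,"jaw": 0}
    - {"x": 0.8,"y": 0,"z": -0.8,"rx": 0,"ry": 0,"rz": 0,"jaw": 0}
    - {"x": 1,"y": 0,"z": -2,"rx": 0,"ry": 0,"rz": 0,"jaw": 0}
    - {"x": 1,"y": 0,"z": -3,"rx": 0,"ry": 0,"rz": 0,"jaw": 0}
    - {"x": 0,"y": 0,"z": -3,"rx": 0,"ry": 0,"rz": 0,"jaw": 0}

```text
clock: 24.05
tool_pos: [0.5775, 0.1564, 0.1047]
eef_rot: [0.649, 0.7, -0.202, 0.219]
contact_force: [0.6, 0.2, -0.6]
opening: 0.002
finger_force: 0.0
```

Request:
send_rows:
  motion:
    - {"x": 0,"y": 0,"z": -3,"rx": 0,"ry": 0,"rz": 0,"jaw": 0}
    - {"x": 0,"y": 0,"z": -3,"rx": 0,"ry": 0,"rz": 0,"jaw": 0}
    - {"x": 0,"y": 0,"z": -2,"rx": 0,"ry": 0,"rz": 0,"jaw": 0}
    - {"x": 0,"y": 0,"z": -1,"rx": 0,"ry": 0,"rz": 0,"jaw": 0}
    - {"x": 0,"y": 0,"z": 0,"rx": 0,"ry": 0,"rz": 0,"jaw": 0}

```text
clock: 24.55
tool_pos: [0.5745, 0.2066, 0.1797]
eef_rot: [0.649, 0.7, -0.2, 0.22]
contact_force: [0.2, 0.3, -0.5]
opening: 0.006
finger_force: 0.0
```

Run:
```python
from h import *
go(push(.048,.04),RU); tab()
# brass strip visibility: finger bracket/ball housing & carrier sides in scene
S=snapshot("scene"); save(S,"k"); T=snapshot("top"); save(T,"l")
im=S["img"].astype(int); m=((im[...,0]>im[...,2]+50)&(im[...,1]>im[...,2]+25)); k=np.zeros_like(m);k[180:285,235:320]=m[180:285,235:320]
v,u=np.nonzero(k); y=np.array([R.from_euler("z",-YAW).apply(onz(S,a,b,.016)-C)[1] for a,b in zip(u,v)])
h,e=np.histogram(y,bins=np.arange(-.06,.14,.004)); print([(round(float(a+.002),3),int(c)) for a,c in zip(e,h)])
```

```text
pos [0.5745 0.2066 0.1797] x [-0.059  0.821 -0.568] z [ 0.048 -0.566 -0.823] tool shift cm [-3.31 -0.07 18.17] F [ 0.15  0.33 -0.47] t 24.55 open 0.5
turn [ 0.008 -0.006  0.   ]
top 23 238.17391304347825 188.7826086956522 slide [0.0066 0.0449 0.054 ]
top blue 34 254.3529411764706 177.05882352941177 slide [0.0289 0.0024 0.075 ]
scene blue 90 296.9 203.6 slide [ 0.0099 -0.0047  0.075 ]
[(-0.058, 7), (-0.054, 11), (-0.05, 8), (-0.046, 10), (-0.042, 8), (-0.038, 9), (-0.034, 9), (-0.03, 6), (-0.026, 3), (-0.022, 1), (-0.018, 0), (-0.014, 2), (-0.01, 1), (-0.006, 1), (-0.002, 0), (0.002, 0), (0.006, 0), (0.01, 0), (0.014, 0), (0.018, 0), (0.022, 2), (0.026, 2), (0.03, 5), (0.034, 7), (0.038, 9), (0.042, 8), (0.046, 7), (0.05, 7), (0.054, 7), (0.058, 6), (0.062, 7), (0.066, 7), (0.07, 9), (0.074, 6), (0.078, 9), (0.082, 7), (0.086, 7), (0.09, 7), (0.094, 5), (0.098, 2), (0.102, 4), (0.106, 3), (0.11, 0), (0.114, 3), (0.118, 8), (0.122, 8), (0.126, 8), (0.13, 7), (0.134, 8)]
```

```bash
python3 -c "
from plant import *
print(finish_job())"
```

```text
the job is handed in; nothing more can be done
None
```

The open tray is in the blue nest, the carrier has been pushed to the inspection station, and I've handed the job in at about 24.8 s; the hand-in gave no verdict. A picture before the push showed the tray lying flat between the guides with its chips in place. The click into the middle notch is judged from the push force and the tab's position, and the tray was mostly hidden under the camera afterwards.

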